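Find the loose die bolt and hold its cap open

ROBOT

A 6-joint arm with a two-finger parallel gripper is mounted at the origin on the work surface. World frame = base frame: x ahead of the robot, y to its left, z up, the work surface at z = 0. Lengths are in mm, angles in rad, forces in N, time in s.
With the tool pointing down it reaches from about 350 to 775 mm from the base axis. Payload 7.3 kg.
Tool frame: the origin (TCP) lies on the centre line of the jaws, within the pads' length; the fingertips stand 22 mm ahead of it and the grasp point (between the pads) lies 3 mm ahead of it; z points along the fingers, y is the direction in which the jaws open and shut (so a half turn about z gives the same grasp; the last joint's range is limited). The gripper opens to 92 mm and grips with 3 to 60 N. Pads are 19 mm wide; open, the fingers measure 130 mm over their backs; the gripper's body (75 mm by 190 mm) begins 47 mm behind the grasp point.
Start: joints at [-1.408, 0.342, 1.524, -0, 1.275, -0.146], TCP at [159.578, -500.18, 228.441] pointing down, gripper open.
Joint ranges: [-2.53, 2.53], [-0.77, 2.02], [0.04, 2.7], [-1, 4.14], [0.28, 2.66], [-3.11, 3.11]. Speed limits (rad/s): [2.57, 2.57, 3.14, 3.14, 3.14, 3.14].

INTERFACE

Orientations are given as [roll, pitch, yaw] about the fixed x, y, z axes, in that order (R = Rz(yaw) Ry(pitch) Rx(roll)).
In Python, from plant import bot gives the robot as it stands.
- The arm moves only by the tool play_rows, never from a script. Its argument "moves" is one flat list of numbers, 5 for each row, row after row: the closure in counts, from 0 (fully open) to 255 (shut), then the shift along the tool's x, y, z in mm, then the turn about the tool's z in degrees. A call has 1 to 8 rows; each row is the pose to reach, as a shift and turn from the pose commanded when the call began, along the tool's axes at that moment; what a row does not reach only later rows make up. A row lasts 1/12 s, in which the tool goes at most 41.7 mm and 7.16 degrees, less where a joint would pass 70% of its speed; a pose out of reach is approached as far as the arm can. A call with a gripper value outside its range is refused whole. The fingers move at their own pace and stop on an object; the grip force is fixed at half the most. Time passes only in rows, so rows that repeat a pose let the fingers close. It gives the time, the measured TCP pose, the force and the opening at its end, in the units of the state.
- bot.get_obs(): the state, without advancing time (a new reading comes with each control period).
- bot.capture(name): name is "scene" or "top" or "wrist"; returns a dict with "color" (480x640x3 uint8, red, green, blue), "fx", "fy", "cx", "cy" (pixels), "world_to_cam" (4x4, takes a point from world to camera coordinates); the wrist camera has in their place "T_tool_cam" (4x4, takes a point from camera to tool coordinates, whose origin is the TCP and whose axes are the flange's). Camera axes: x right, y down, z forward; pixel columns grow to the right and rows downward; lengths in mm; the calibration is good to about 2 mm. The wrist camera is an equidistant fisheye: a pixel r from the principal point sees the ray r / f radians off the axis. A picture is of the moment at which its call begins: read the wrist's pose just before it. There is no depth.
- bot.close_job(): hands the job in, once; it reports no verdict.
The state is a dict: "time": time; "joint_positions": joint angles; "dq": joint speeds; "tau": joint torques, N m; "tool_pos": TCP position; "tcp_rot": TCP orientation; "contact_force": force on the tool from outside, world axes, zero at the start; "moment": the same for the moment, N m; "grip_width": finger opening in mm.
Only numpy, scipy, OpenCV 4.12 (cv2) and the standard library are available. Lean on these libraries where they do the work, as an engineer would, in place of code of your own. Each camera call takes 0.05 s, during which the arm holds its last target.

TASK

One of the three die bolts in the tile press's tray has worked loose: pull the tray out to its stop, then tap the three bolt heads with the fingertips one after the other, from the robot's left to its right, firmly enough that the loose one sinks. Then lift the hinged cap right behind the loose bolt well past half-way open, and finish while still holding it there; it shuts when let go. Leave the tray out, the other two caps shut and the things around the press where they are.

Things in the scene. Friction and masses are not known exactly. Their poses are not given: they have to be found in the camera images.
- press_front (a point): low grey steel die cabinet of a bench tile press, fixed; 300 mm deep (x), 340 wide (y), 150 high; on top at the back a platen with pins (200 mm high) and a jar (220 mm). The point: foot of its front face, mid-width, on the table. Its front (the tray's front panel, 12 mm thick, top edge 132 mm above the table) faces its own -x, towards the robot; its +y is the robot's left
- tray (a joint): how far the tray is out (m): 0 shut, 0.150 at its stop. Slides along the press's own -x against about 6 N of friction, and stays where it is left. On the tray (deck 55 mm above the table): a row of three bolts 90 mm apart behind the front panel, and behind each bolt a nut box with a hinged cap. A small loose brass collar lies on the deck between bolts; it does not matter
- tray_handle (a point): middle of the tray's bar handle: a horizontal bar 11 mm thick, 120 mm long along the press's y, its axis 35 mm ahead of the front panel and 108 mm above the table; it can be pinched or hooked from above
- bolt_left_top (a point): centre of the top of the left bolt's hexagon head (left, middle, right as the robot sees them: left is +y). Head 24 mm across corners, 9 mm thick, top 77 mm above the table, 37 mm behind the outer face of the front panel. All three look alike; exactly one, never told which, is loose
- bolt_left (a joint): how far the left bolt has sunk (m): 0 at the start; a loose bolt sinks 0.006 under a push of some 2 N and then stays down; a tight bolt yields less than 0.0015
- cap_left_fin (a point): grip point of the upright black fin on the left cap, 28 mm above the cap's underside (22 mm above the plate's top). Fin 12 mm thick (press's y), 22 mm long (x), 36 mm high above the plate, upright when the cap is shut; it turns with the cap. The cap is a steel plate 54 x 60 x 6 mm, 0.1 kg, over a box right behind the left bolt
- cap_left (a joint): opening angle of the left cap (rad): 0 shut, 1.1 at its stop; the hinge line runs along the press's y, 42 mm beyond (+x) and 28 mm below the fin's grip point when shut; the fin rises and swings away from the robot. A light spring (0.05 N m/rad) and its weight shut it when let go, from any angle
- bolt_middle_top (a point): centre of the top of the middle bolt's hexagon head (left, middle, right as the robot sees them: left is +y). Head 24 mm across corners, 9 mm thick, top 77 mm above the table, 37 mm behind the outer face of the front panel. All three look alike; exactly one, never told which, is loose
- bolt_middle (a joint): how far the middle bolt has sunk (m): 0 at the start; a loose bolt sinks 0.006 under a push of some 2 N and then stays down; a tight bolt yields less than 0.0015
- cap_middle_fin (a point): grip point of the upright black fin on the middle cap, 28 mm above the cap's underside (22 mm above the plate's top). Fin 12 mm thick (press's y), 22 mm long (x), 36 mm high above the plate, upright when the cap is shut; it turns with the cap. The cap is a steel plate 54 x 60 x 6 mm, 0.1 kg, over a box right behind the middle bolt
- cap_middle (a joint): opening angle of the middle cap (rad): 0 shut, 1.1 at its stop; the hinge line runs along the press's y, 42 mm beyond (+x) and 28 mm below the fin's grip point when shut; the fin rises and swings away from the robot. A light spring (0.05 N m/rad) and its weight shut it when let go, from any angle
- bolt_right_top (a point): centre of the top of the right bolt's hexagon head (left, middle, right as the robot sees them: left is +y). Head 24 mm across corners, 9 mm thick, top 77 mm above the table, 37 mm behind the outer face of the front panel. All three look alike; exactly one, never told which, is loose
- bolt_right (a joint): how far the right bolt has sunk (m): 0 at the start; a loose bolt sinks 0.006 under a push of some 2 N and then stays down; a tight bolt yields less than 0.0015
- cap_right_fin (a point): grip point of the upright black fin on the right cap, 28 mm above the cap's underside (22 mm above the plate's top). Fin 12 mm thick (press's y), 22 mm long (x), 36 mm high above the plate, upright when the cap is shut; it turns with the cap. The cap is a steel plate 54 x 60 x 6 mm, 0.1 kg, over a box right behind the right bolt
- cap_right (a joint): opening angle of the right cap (rad): 0 shut, 1.1 at its stop; the hinge line runs along the press's y, 42 mm beyond (+x) and 28 mm below the fin's grip point when shut; the fin rises and swings away from the robot. A light spring (0.05 N m/rad) and its weight shut it when let go, from any angle
- scraper: bystander: broad scraper, black grip and steel blade 100 mm wide, about 180 mm long, lying flat; origin under its middle
- slat: bystander: wooden thickness slat 260 x 35 x 8 mm, lying flat; origin under its centre
- bowl: bystander: white bowl 100 mm across, 50 mm high; origin under its centre
- tamper: bystander: wooden hand tamper, 60 mm across, 90 mm high; origin under its centre

How it is judged:
By the outcome, as a careful person would: the job done as asked, in the order asked, and still so for the second after the job is handed in, while the arm keeps its last pose, push and grip.
It also fails if it takes over 69 s, if anything falls off the work surface, if the arm or the gripper's body presses on something with over 40 N, if the wrist force passes 120 N, or if a joint passes its speed limit or range.

## Working session

There is one attempt and no reset: what is moved stays moved. The work goes in short steps, Python scripts to look and compute and a tool call to move; the robot and the scene stay as the last step left them, time stands still between calls to the robot, and variables do not carry over. Pictures are saved under pics/ and viewed, and the job is handed in when it is done.

Besides the shell and the picture viewer there is one more tool, called after "Emit:" as name(argument=value, ...), one argument or row to a line, values as JSON. play_rows: Moves the arm, as the interface text tells. Its arguments: {"type":"object","properties":{"moves":{"type":"array","items":{"type":"number"}}},"required":["moves"]}

```bash
ls; mkdir -p pics
python3 - <<'E'
from plant import bot
import cv2
print(bot.get_obs())
for n in("scene","top","wrist"):
    c=bot.capture(n); cv2.imwrite(f"pics/{n}0.png",c["color"][:,:,::-1]); print({k:v for k,v in c.items() if k!="color"})
E
```

```text
pics
{'time': 0.0, 'joint_positions': array([-1.40799086e+00,  3.42748240e-01,  1.52501646e+00, -2.92212408e-05,
        1.27537448e+00, -1.46006638e-01]), 'dq': array([ 0.00046335,  0.00101937, -0.00049984, -0.00036649, -0.00055445,
       -0.00187413]), 'tau': array([ 1.23204492e-03, -4.31236696e+01, -2.44217420e+01,  7.18587474e-02,
        5.58153796e-02, -1.36976014e-04]), 'tool_pos': array([ 159.50586768, -499.76476571,  227.73190167]), 'tcp_rot': array([-3.14005852e+00, -1.97356476e-04,  3.08820483e-01]), 'contact_force': array([0.56740308, 0.55730933, 0.24655065]), 'moment': array([ 0.05396367, -0.04567562,  0.00517834]), 'grip_width': 91.65686241762961}
{'fx': 468.3967136441696, 'fy': 468.3967136441696, 'cx': 321.10577694530224, 'cy': 236.12509948489702, 'world_to_cam': array([[ 5.15395496e-01,  8.56900063e-01,  9.47439698e-03,
        -2.92711557e+02],
       [ 6.05818399e-01, -3.56514593e-01, -7.11253409e-01,
        -3.03251961e+02],
       [-6.06095331e-01,  3.72316568e-01, -7.02871840e-01,
         1.43128547e+03],
       [ 0.00000000e+00,  0.00000000e+00,  0.00000000e+
[... 252 characters left out ...]
734e-01,  9.98390262e-03, -8.57723847e-02,
         6.08527463e+02],
       [ 8.56541712e-02, -1.17209993e-02, -9.96255982e-01,
         9.51769156e+02],
       [ 0.00000000e+00,  0.00000000e+00,  0.00000000e+00,
         1.00000000e+00]])}
{'fx': 371.64829954431775, 'fy': 371.64829954431775, 'cx': 319.6828663786282, 'cy': 239.93383247072816, 'T_tool_cam': array([[-7.34563732e-04, -9.61814356e-01, -2.73701671e-01,
         7.33684505e+01],
       [ 9.99999726e-01, -6.82841914e-04, -2.84237855e-04,
        -3.81228218e-01],
       [ 8.64890759e-05, -2.73701805e-01,  9.61814595e-01,
        -1.56470841e+02],
       [ 0.00000000e+00,  0.00000000e+00,  0.00000000e+00,
         1.00000000e+00]])}
```

View pics/scene0.png

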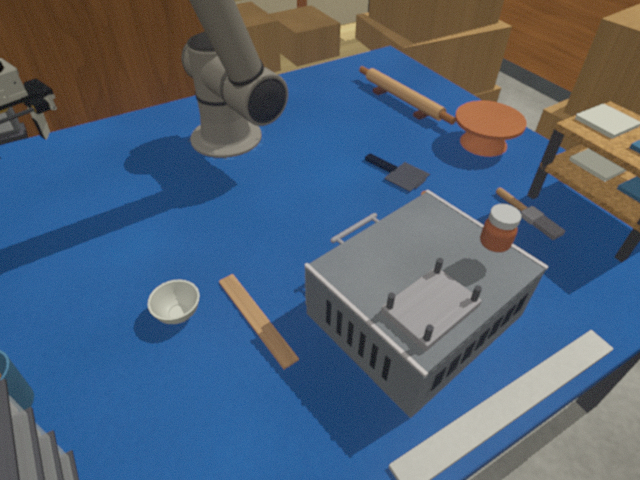

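View pics/top0.png

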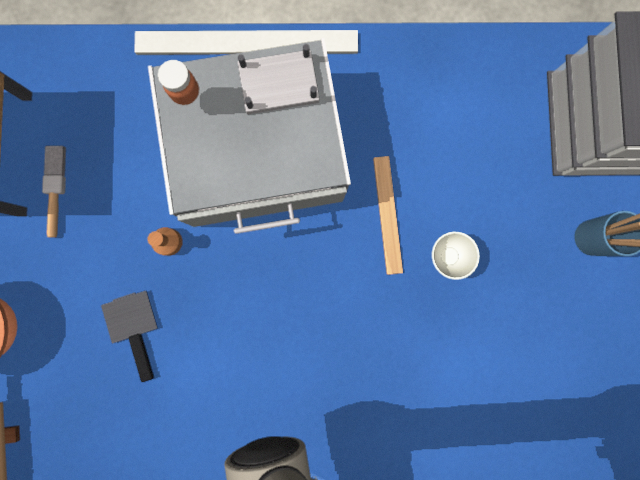

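Top view: press front around (265,205), handle bar from about (235,230) to (298,221), tamper at (165,240), slat right at (388,215). I'll zoom on the handle and measure it.

```bash
cat > h.py <<'E'
import numpy as np, cv2
from plant import bot
def ray(c,uv):
    M=c["world_to_cam"]; R=M[:3,:3]; t=M[:3,3]
    d=np.array([(uv[0]-c["cx"])/c["fx"],(uv[1]-c["cy"])/c["fy"],1.]); return -R.T@t, R.T@d
def onz(c,uv,z):
    o,d=ray(c,uv); return o+d*(z-o[2])/d[2]
def proj(c,p):
    q=c["world_to_cam"]@np.append(p,1); return np.array([c["cx"]+c["fx"]*q[0]/q[2],c["cy"]+c["fy"]*q[1]/q[2]])
E
python3 - <<'E'
from h import *
c=bot.capture("top"); im=c["color"][:,:,::-1]
cv2.imwrite("pics/top1.png",cv2.resize(im[170:270,130:400],None,fx=2.9,fy=2.9,interpolation=cv2.INTER_CUBIC))
hsv=cv2.cvtColor(np.ascontiguousarray(im),cv2.COLOR_BGR2HSV)
m=((hsv[...,1]<70)&(hsv[...,2]>110)).astype(np.uint8); m[:205]=0; m[245:]=0; m[:,:225]=0; m[:,306:]=0
n,l,s,ce=cv2.connectedComponentsWithStats(m); print(s,ce)
# bar: lowest pixels per column
pts=[]
for u in range(228,304):
    r=np.where(m[:,u])[0]
    if len(r): pts.append((u,r.max(),len(r)))
print(pts)
E
```

```text
[[     0      0    640    480 306493]
 [   225    205     46      8    206]
 [   234    205     66     29    501]] [[319.64103585 239.54927192]
 [240.87378641 207.30582524]
 [265.5489022  222.59481038]]
[(228, np.int64(212), 8), (229, np.int64(212), 8), (230, np.int64(211), 7), (231, np.int64(211), 7), (232, np.int64(211), 7), (233, np.int64(211), 7), (234, np.int64(232), 11), (235, np.int64(232), 12), (236, np.int64(233), 16), (237, np.int64(232), 22), (238, np.int64(232), 27), (239, np.int64(232), 27), (240, np.int64(232), 26), (241, np.int64(232), 20), (242, np.int64(232), 13), (243, np.int64(231), 10), (244, np.int64(231), 10), (245, np.int64(231), 11), (246, np.int64(231), 11), (247, np.int64(231), 11), (248, np.int64(231), 10), (249, np.int64(230), 9), (250, np.int64(230), 9), (251, np.int64(230), 10), (252, np.int64(230), 10), (253, np.int64(230), 10), (254, np.int64(230), 9), (255, np.int64(229), 8), (256, np.int64(229), 8), (257, np.int64(229), 9), (258, np.int64(229), 9), (259, np.int64(229), 9), (260, np.int64(229), 8), (261, np.int64(228), 7), (262, np.int64(228), 7), (26
[... 227 characters left out ...]
 np.int64(227), 6), (273, np.int64(226), 5), (274, np.int64(226), 5), (275, np.int64(226), 6), (276, np.int64(226), 6), (277, np.int64(226), 6), (278, np.int64(226), 6), (279, np.int64(225), 5), (280, np.int64(225), 6), (281, np.int64(225), 6), (282, np.int64(225), 6), (283, np.int64(225), 6), (284, np.int64(224), 5), (285, np.int64(224), 5), (286, np.int64(224), 6), (287, np.int64(224), 7), (288, np.int64(224), 13), (289, np.int64(224), 18), (290, np.int64(224), 20), (291, np.int64(223), 19), (292, np.int64(223), 16), (293, np.int64(223), 10), (294, np.int64(223), 6), (295, np.int64(223), 6), (296, np.int64(222), 5), (297, np.int64(222), 5), (298, np.int64(222), 5), (299, np.int64(221), 3)]
```

View pics/top1.png

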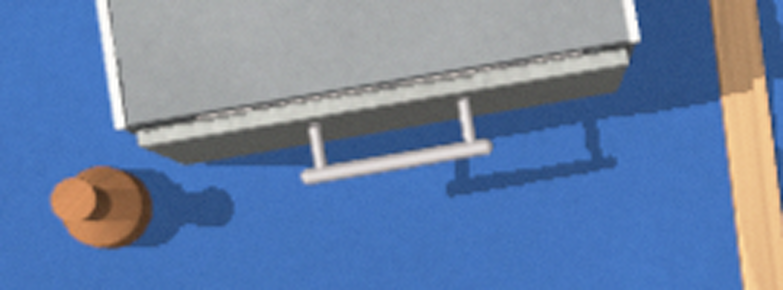

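Run:
```python
from h import *
c=bot.capture("top"); s=bot.capture("scene")
L=onz(c,(234.5,230),108);R=onz(c,(299,219.5),108); print(L,R,np.linalg.norm(L-R)); 
yaw=np.arctan2(*( (L-R)[[1,0]]))-np.pi/2; print("yaw",yaw,np.degrees(yaw)); mid=(L+R)/2;print(mid)
print(proj(s,L),proj(s,R))
ex=np.array([np.cos(yaw),np.sin(yaw),0]);ey=np.array([-ex[1],ex[0],0])
o=mid+35*ex; o[2]=0
for n,uv,z in(("panelL",(130+140/2.9,170+133/2.9),132),("panelR",(130+628/2.9,170+50/2.9),132),("tamptop",(156,239),88),("tampbase",(167,243),5),("slat",(401,273),8),("slat",(389,272),8),("slat",(375,157),8),("bowl",(456,256),50),("scraper",(130,344),2)):
    p=onz(c,uv,z); print(n,p.round(),"press",((p-o)@ex).round(),((p-o)@ey).round())
im=s["color"][200:320,280:440,::-1]; cv2.imwrite("pics/s1.png",cv2.resize(im,None,fx=4.9,fy=4.9))
```

```text
[612.01791609 109.28644231 108.        ] [631.42720001 -16.68922872 108.        ] 127.46211198885288
yaw 0.15286963760766792 8.758785050613739
[621.72255805  46.2986068  108.        ]
[374.74355237 214.07525611] [330.53006709 240.20241315]
panelL [638. 212. 132.] press 6.0 161.0
panelR [ 690. -109.  132.] press 9.0 -164.0
tamptop [598. 268.  88.] press -25.0 223.0
tampbase [595. 272.   5.] press -27.0 227.0
slat [ 525. -234.    8.] press -173.0 -262.0
slat [ 527. -208.    8.] press -167.0 -237.0
slat [ 781. -183.    8.] press 87.0 -251.0
bowl [ 559. -341.   50.] press -156.0 -373.0
scraper [380. 348.   2.] press -227.0 335.0
```

View pics/s1.png

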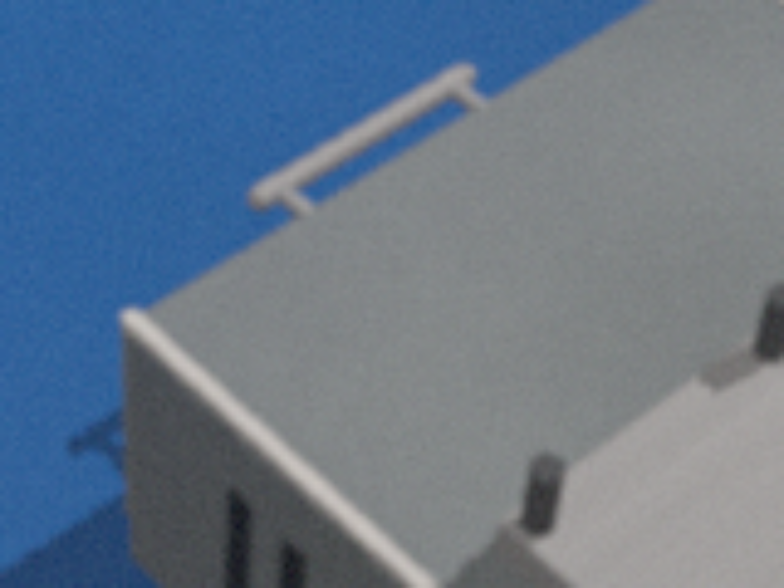

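View pics/wrist0.png

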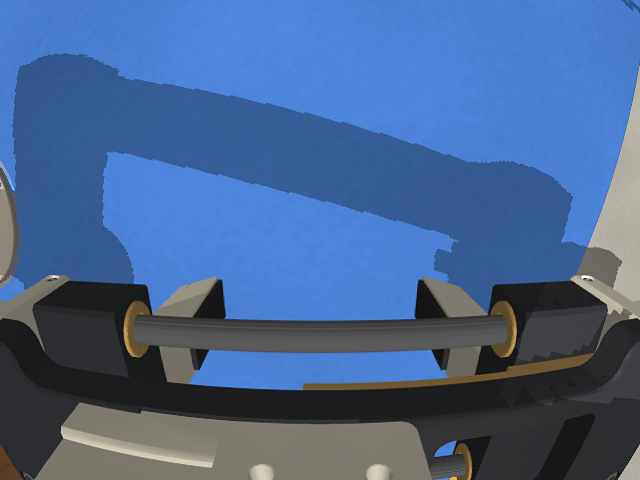

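Two views agree on the handle within about 2 mm (middle ≈ (622, 46), yaw ≈ 8.8°). The tamper and slat are clear of the tray's path. The plan is to hook the bar from behind with shut fingers, jaws along the press's y, which also suits the taps and the fin grip.

```bash
cat >> h.py <<'E'
def Rt(o):
    from scipy.spatial.transform import Rotation as Ro
    return Ro.from_euler("xyz",o["tcp_rot"]).as_matrix()
def togo(p,yaw=None):
    o=bot.get_obs(); d=Rt(o).T@(np.array(p)-o["tool_pos"])
    print("t",round(o["time"],2),"pos",o["tool_pos"].round(1),"yaw",np.degrees(o["tcp_rot"][2]).round(2),"F",o["contact_force"].round(1),"w",round(o["grip_width"],1),"| go",d.round(1), "len",np.linalg.norm(d).round(), "turn",None if yaw is None else (np.degrees(o["tcp_rot"][2])-yaw).round(2))
E
python3 -c "
from h import *
togo((600,44,200),8.9)"
```

```text
t 0.3 pos [ 159.6 -500.1  228.2] yaw 17.69 F [-0.4 -0.1 -0.1] w 91.5 | go [ 584.9 -384.5   28.4] len 701.0 turn 8.79
```

Emit:
play_rows(
  moves=[255, 33, -22, 1.6, 2, 255, 67, -44, 3.2, 4, 255, 100, -66, 5, 6, 255, 133, -88, 6.4, 8, 255, 167, -110, 8, 8.8, 255, 200, -132, 10, 8.8, 255, 233, -154, 11, 8.8, 255, 267, -176, 13, 8.8],
)

```text
time: 0.97
tool_pos: [361.3, -249.8, 215.7]
tcp_rot: [3.141, -0.0, 0.155]
contact_force: [1.0, -0.6, 0.4]
grip_width: 43.1
```

```bash
python3 -c "
from h import *
togo((600,44,200),8.9)"
```

```text
t 0.97 pos [ 361.3 -249.8  215.7] yaw 8.87 F [ 1.  -0.6  0.4] w 43.1 | go [ 281.2 -253.4   15.6] len 379.0 turn -0.03
```

Emit:
play_rows(
  moves=[255, 28, -25, 2, 0, 255, 56, -50, 3, 0, 255, 84, -76, 5, 0, 255, 112, -101, 6, 0, 255, 140, -127, 8, 0, 255, 169, -152, 9, 0, 255, 197, -177, 11, 0, 255, 225, -203, 12, 0],
)

```text
time: 1.63
tool_pos: [552.3, -14.3, 203.2]
tcp_rot: [3.141, 0.0, 0.155]
contact_force: [-0.5, -0.4, 0.2]
grip_width: 0.8
```

Emit:
play_rows(
  moves=[255, 28, -25, 2, 0, 255, 56, -50, 3, 0, 255, 56, -50, 3, 0, 255, 56, -50, 3, 0],
)

```text
time: 1.97
tool_pos: [599.3, 43.7, 199.4]
tcp_rot: [-3.142, 0.001, 0.158]
contact_force: [0.1, -0.3, -0.9]
grip_width: 0.5
```

```bash
python3 -c "
from h import *
togo((641.5,49.3,200),8.9)
c=bot.capture('wrist'); cv2.imwrite('pics/w1.png',c['color'][:,:,::-1])
c=bot.capture('top'); cv2.imwrite('pics/t2.png',c['color'][:,:,::-1])"
```

```text
t 1.97 pos [599.3  43.7 199.4] yaw 9.07 F [ 0.1 -0.3 -0.9] w 0.5 | go [42.5  1.1 -0.6] len 43.0 turn 0.17
```

View pics/w1.png

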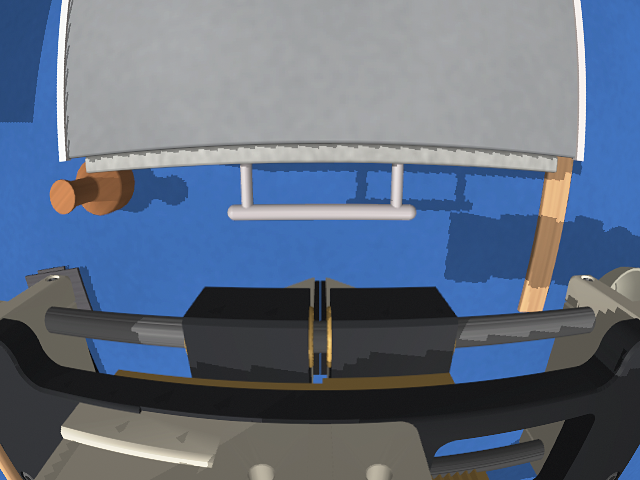

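Wrist view: the bar runs (229,212)–(415,212), level, so the yaw is right. I'll locate it through the wrist camera.

```bash
cat >> h.py <<'E'
def wonz(c,o,uv,z):
    d=np.array([uv[0]-c["cx"],uv[1]-c["cy"]]); r=np.hypot(*d); th=r/c["fx"]
    v=np.array([*(np.sin(th)*d/max(r,1e-9)),np.cos(th)]); T=c["T_tool_cam"]; R=Rt(o)
    p=o["tool_pos"]+R@T[:3,3]; v=R@T[:3,:3]@v; return p+v*(z-p[2])/v[2]
E
python3 -c "
from h import *
o=bot.get_obs();c=bot.capture('wrist')
for uv,z in(((229,212.5),108),((415,212),108),((322,212),108),((87,163),132),((557,163),132)): print(wonz(c,o,uv,z).round(1))"
```

```text
[610.8 107.8 108. ]
[631.1 -20.1 108. ]
[620.7  43.9 108. ]
[637.5 210.7 132. ]
[ 687.9 -110.8  132. ]
```

Emit:
play_rows(
  moves=[255, 21, 1, 0, 0, 255, 42, 2, 0, 0, 255, 42, 2, 20, 0, 255, 42, 2, 40, 0, 255, 42, 2, 40, 0, 255, 42, 2, 40, 0],
)

```text
time: 2.62
tool_pos: [639.8, 45.4, 160.0]
tcp_rot: [-3.141, 0.002, 0.154]
contact_force: [1.1, 0.1, 0.2]
grip_width: 0.2
```

```bash
python3 -c "
from h import *
togo((640.9,48,112),8.9)
c=bot.capture('wrist'); cv2.imwrite('pics/w2.png',c['color'][:,:,::-1])"
```

```text
t 2.62 pos [639.8  45.4 160. ] yaw 8.8 F [1.1 0.1 0.2] w 0.2 | go [ 1.6 -2.4 48. ] len 48.0 turn -0.1
```

View pics/w2.png

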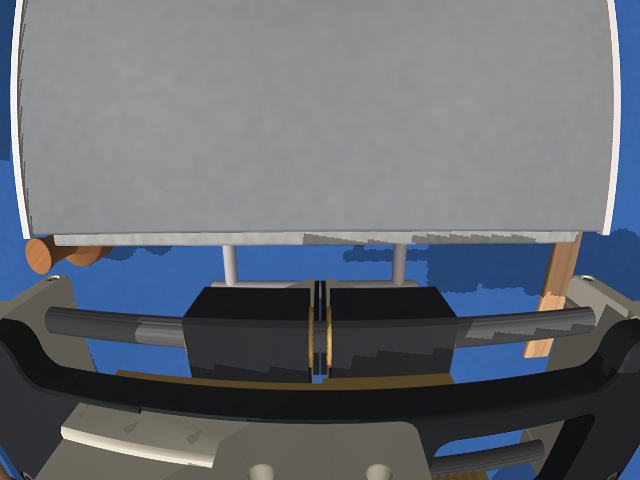

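The fingers hang between the bar and the panel, so I'm lowering them.

Emit:
play_rows(
  moves=[255, 1, -2, 12, 0, 255, 1, -2, 24, 0, 255, 1, -2, 36, 0, 255, 1, -2, 46, 0, 255, 1, -2, 46, 0],
)

```text
time: 3.08
tool_pos: [640.4, 48.7, 112.5]
tcp_rot: [-3.141, 0.003, 0.155]
contact_force: [0.2, 0.6, -0.7]
grip_width: 0.5
```

```bash
python3 -c "
from h import *
togo((640.9,48,112),8.9)"
```

```text
t 3.08 pos [640.4  48.7 112.5] yaw 8.89 F [ 0.2  0.6 -0.7] w 0.5 | go [0.4 0.8 0.5] len 1.0 turn -0.01
```

Emit:
play_rows(
  moves=[255, -5, 0, 0, 0, 255, -12, 0, 0, 0, 255, -24, 0, 0, 0, 255, -38, 0, 0, 0, 255, -54, 0, 0, 0, 255, -70, 0, 0, 0, 255, -86, 0, 0, 0, 255, -100, 0, 0, 0],
)

```text
time: 3.75
tool_pos: [541.5, 33.0, 115.5]
tcp_rot: [3.141, -0.001, 0.155]
contact_force: [-0.1, -0.0, -0.4]
grip_width: 0.2
```

Emit:
play_rows(
  moves=[255, -14, 0, 0, 0, 255, -28, 0, 0, 0, 255, -38, 0, 0, 0, 255, -44, 0, 0, 0, 255, -47, 0, 0, 0, 255, -49, 0, 0, 0, 255, -49, 0, 0, 0],
)

```text
time: 4.33
tool_pos: [494.4, 25.6, 114.8]
tcp_rot: [3.141, -0.001, 0.155]
contact_force: [-0.4, 0.0, 0.3]
grip_width: 0.4
```

No pulling force and z came up about 2–3 mm, so I'll look before going on.

```bash
python3 -c "
from h import *
c=bot.capture('top'); cv2.imwrite('pics/t3.png',c['color'][:,:,::-1])
c=bot.capture('scene'); cv2.imwrite('pics/s3.png',c['color'][:,:,::-1]);togo((640,48,112))"
```

```text
t 4.43 pos [494.8  25.6 114.6] yaw 8.89 F [ 0.1 -0.3 -0.3] w 0.9 | go [146.9   0.4   2.7] len 147.0 turn None
```

View pics/t3.png

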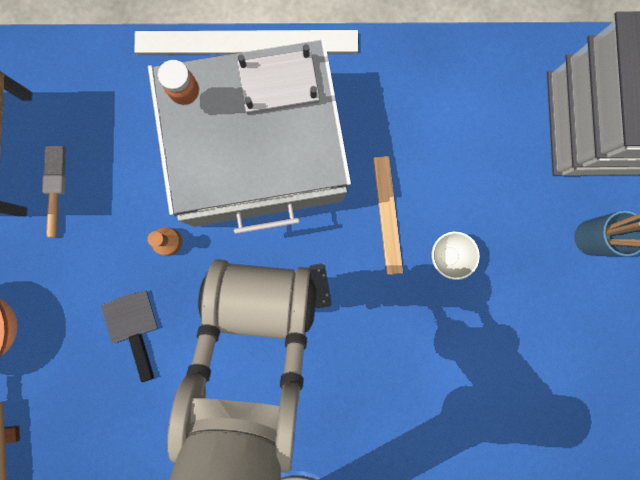

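View pics/s3.png

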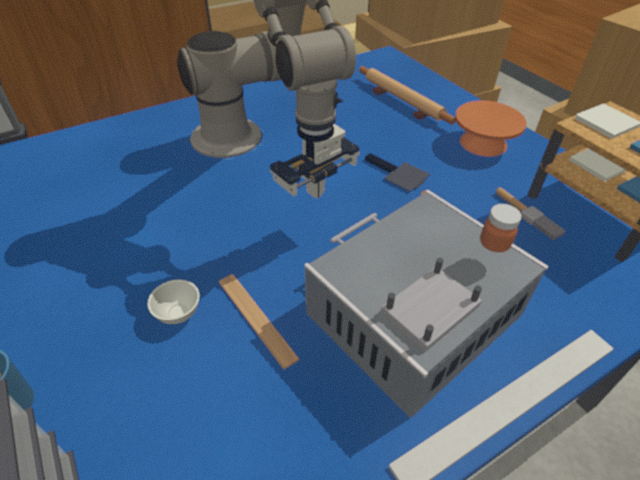

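```bash
python3 -c "
from h import *
o=bot.get_obs();s=bot.capture('scene');t=bot.capture('top');w=bot.capture('wrist')
R=Rt(o)
for z in (0,22,40): 
  p=o['tool_pos']+R@np.array([0,0,z]); print(z,p.round(),proj(s,p).round(1),proj(t,p).round(1))
for p in((621,45,108),): print(proj(s,p),proj(t,p))
im=s['color'][110:240,250:410,::-1]; cv2.imwrite('pics/s4.png',cv2.resize(im,None,fx=4.6,fy=4.6))
cv2.imwrite('pics/w4.png',w['color'][:,:,::-1])
for uv,z in(((322,0),108),): print(wonz(w,o,uv,z))
"
```

```text
0 [495.  26. 115.] [314.6 194.5] [277.4 290.1]
22 [495.  26.  93.] [314.6 202. ] [278.2 289.7]
40 [495.  26.  75.] [314.6 207.9] [278.8 289.4]
[352.59086228 226.76545695] [267.47217665 225.10192169]
[629.52236147  45.98522632 108.        ]
```

View pics/s4.png

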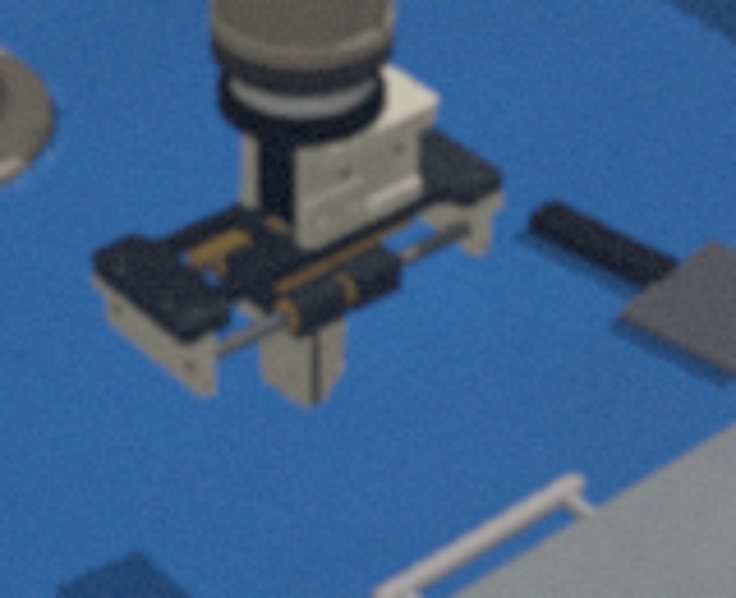

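View pics/w4.png

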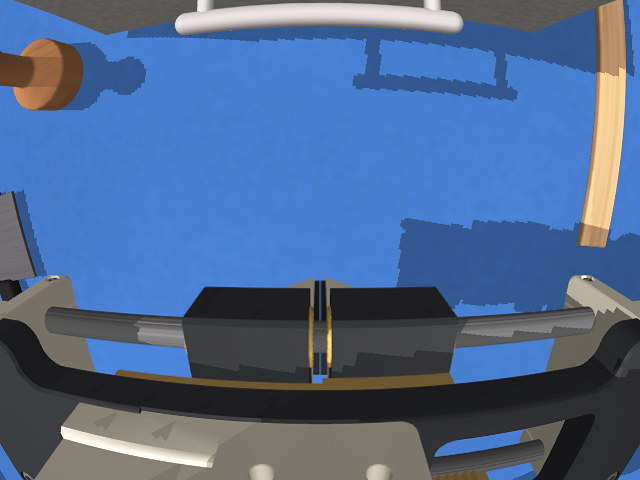

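```bash
python3 -c "
from h import *
w=bot.capture('wrist');T=np.linalg.inv(w['T_tool_cam'])
for x in(-9.5,0,9.5):
  for z in (-20,0,22):
    q=(T@[x,-19,z,1])[:3];th=np.arctan2(np.hypot(q[0],q[1]),q[2]);k=w['fx']*th/np.hypot(q[0],q[1]);print(x,z,(w['cx']+k*q[0]).round(),(w['cy']+k*q[1]).round())
"
```

```text
-9.5 -20 276.0 339.0
-9.5 0 280.0 318.0
-9.5 22 285.0 298.0
0 -20 275.0 320.0
0 0 280.0 300.0
0 22 284.0 282.0
9.5 -20 274.0 299.0
9.5 0 279.0 281.0
9.5 22 283.0 264.0
```

```bash
python3 -c "
from h import *
w=bot.capture('wrist');T=np.linalg.inv(w['T_tool_cam'])
for y in (-46,46,-65):
 for x in(-9.5,9.5):
  for z in (0,22):
    q=(T@[x,y,z,1])[:3];th=np.arctan2(np.hypot(q[0],q[1]),q[2]);k=w['fx']*th/np.hypot(q[0],q[1]);print(y,x,z,(w['cx']+k*q[0]).round(),(w['cy']+k*q[1]).round())
im=cv2.imread('pics/wrist0.png')[250:400,120:520]; cv2.imwrite('pics/w0z.png',cv2.resize(im,None,fx=2,fy=2))
"
```

```text
-46 -9.5 0 225.0 316.0
-46 -9.5 22 235.0 297.0
-46 9.5 0 222.0 280.0
-46 9.5 22 232.0 264.0
46 -9.5 0 416.0 316.0
46 -9.5 22 406.0 297.0
46 9.5 0 419.0 280.0
46 9.5 22 409.0 264.0
-65 -9.5 0 189.0 315.0
-65 -9.5 22 201.0 296.0
-65 9.5 0 184.0 279.0
-65 9.5 22 197.0 264.0
```

View pics/w0z.png

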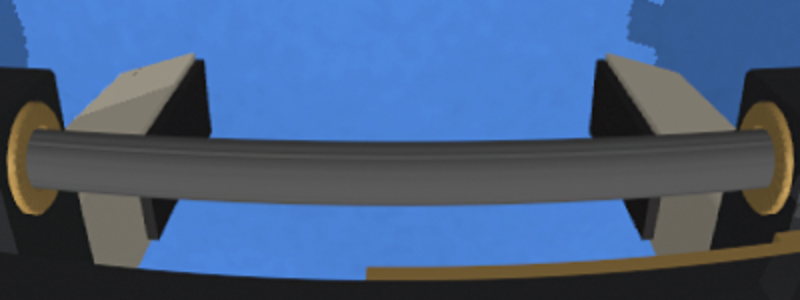

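The wrist and scene views both put the pad ends at the reported TCP, not 22 mm ahead of it: the open pads' corners at (222,280) and (225,316) match tool z = 0. So the tips only skimmed the bar's top. I'll use tips = TCP from here and confirm by contact. Going back up, over, and 20 mm deeper.

Emit:
play_rows(
  moves=[255, 10, 0, -25, 0, 255, 30, 0, -45, 0, 255, 60, 0, -45, 0, 255, 90, 0, -45, 0, 255, 120, 0, -45, 0, 255, 146, 0, -45, 0, 255, 146, 0, -45, 0, 255, 146, 0, -45, 0],
)

```text
time: 5.35
tool_pos: [638.8, 48.4, 158.2]
tcp_rot: [-3.141, 0.001, 0.156]
contact_force: [-0.6, -1.2, 0.1]
grip_width: 0.2
```

```bash
python3 -c "
from h import *
o=bot.get_obs();c=bot.capture('wrist'); cv2.imwrite('pics/w5.png',c['color'][:,:,::-1])
togo((640.9,48,92),8.9)"
```

```text
t 5.4 pos [637.9  48.3 158.5] yaw 8.91 F [ 0.3 -1.  -0.4] w 0.2 | go [ 3.1  0.8 66.5] len 67.0 turn 0.01
```

View pics/w5.png

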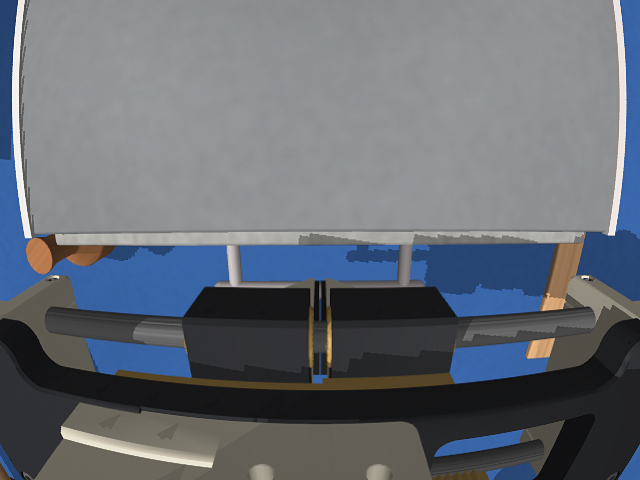

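Emit:
play_rows(
  moves=[255, 2.5, 0, 14, 0, 255, 2.5, 0, 28, 0, 255, 2.5, 0, 42, 0, 255, 2.5, 0, 55, 0, 255, 2.5, 0, 66, 0, 255, 2.5, 0, 66, 0],
)

```text
time: 5.9
tool_pos: [639.0, 48.4, 91.3]
tcp_rot: [-3.141, 0.004, 0.155]
contact_force: [-0.0, 0.2, -0.5]
grip_width: 0.2
```

Emit:
play_rows(
  moves=[255, -4, 0, 0, 0, 255, -8, 0, 0, 0, 255, -14, 0, 0, 0, 255, -20, 0, 0, 0],
)

```text
time: 6.23
tool_pos: [622.7, 45.6, 94.5]
tcp_rot: [3.141, -0.005, 0.155]
contact_force: [6.7, 1.1, -5.7]
grip_width: 0.8
```

Now there is a 6.7 N drag: hooked. I'm pulling it out.

Emit:
play_rows(
  moves=[255, -15, 0, 0, 0, 255, -30, 0, 0, 0, 255, -45, 0, 0, 0, 255, -60, 0, 0, 0, 255, -75, 0, 0, 0, 255, -90, 0, 0, 0, 255, -105, 0, 0, 0, 255, -118, 0, 0, 0],
)

```text
time: 6.9
tool_pos: [506.0, 26.8, 94.8]
tcp_rot: [3.14, -0.006, 0.155]
contact_force: [7.6, -1.2, -6.7]
grip_width: 0.6
```

Emit:
play_rows(
  moves=[255, -8, 0, 0, 0, 255, -12, 0, 0, 0, 255, -14, 0, 0, 0, 255, -14, 0, 0, 0],
)

```text
time: 7.23
tool_pos: [492.0, 24.8, 94.8]
tcp_rot: [3.14, -0.004, 0.155]
contact_force: [3.9, -0.8, 2.0]
grip_width: 0.3
```

```bash
python3 -c "
from h import *
togo((490,25,92),8.9)"
```

```text
t 7.23 pos [492.   24.8  94.8] yaw 8.89 F [ 3.9 -0.8  2. ] w 0.3 | go [-1.9 -0.5  2.8] len 3.0 turn -0.01
```

Emit:
play_rows(
  moves=[255, -3, 0, 0, 0, 255, -6, 0, 0, 0, 255, -6, 0, 0, 0],
)

```text
time: 7.48
tool_pos: [490.7, 24.5, 95.1]
tcp_rot: [3.14, -0.014, 0.154]
contact_force: [18.1, 4.3, -9.3]
grip_width: 0.1
```

Emit:
play_rows(
  moves=[255, -2, 0, 0, 0, 255, -4, 0, 0, 0, 255, -4, 0, 0, 0],
)

```text
time: 7.73
tool_pos: [490.6, 24.4, 95.3]
tcp_rot: [3.14, -0.022, 0.154]
contact_force: [31.6, 8.6, -19.5]
grip_width: 0.7
```

The force climbs while the position stays fixed, so the tray is at its stop. Backing off and lifting clear.

Emit:
play_rows(
  moves=[255, 10, 0, 0, 0, 255, 14, 0, 0, 0, 255, 14, 0, -30, 0, 255, 14, 0, -65, 0, 255, 14, 0, -100, 0, 255, 14, 0, -130, 0, 255, 14, 0, -150, 0, 255, 14, 0, -150, 0],
)

```text
time: 8.4
tool_pos: [495.8, 25.6, 247.9]
tcp_rot: [3.14, -0.006, 0.155]
contact_force: [-0.1, 0.3, 0.3]
grip_width: 0.4
```

```bash
python3 -c "
from h import *
o=bot.get_obs();c=bot.capture('wrist'); cv2.imwrite('pics/w6.png',c['color'][:,:,::-1])
c=bot.capture('top'); cv2.imwrite('pics/t6.png',c['color'][:,:,::-1])
c=bot.capture('scene'); cv2.imwrite('pics/s6.png',c['color'][:,:,::-1])
togo((530,30,230),8.9)"
```

```text
t 8.55 pos [493.6  25.9 242.5] yaw 8.89 F [1.3 0.2 0. ] w 0.2 | go [36.6  1.5 12.4] len 39.0 turn -0.01
```

View pics/w6.png

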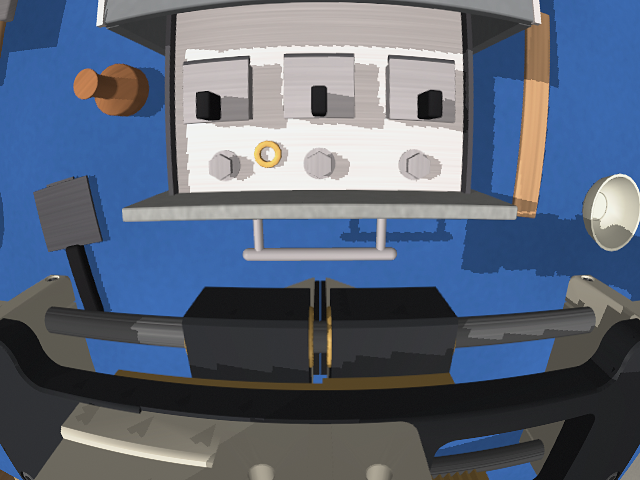

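View pics/t6.png

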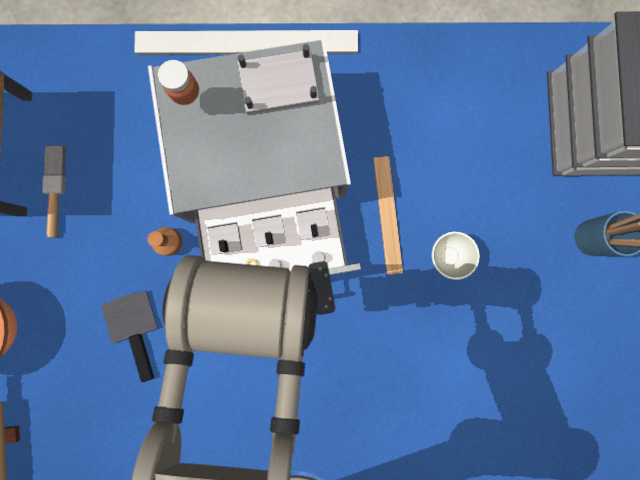

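View pics/s6.png

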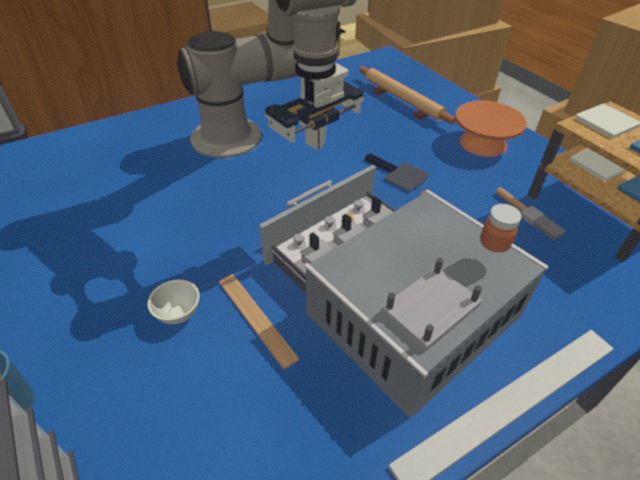

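Tray is out. In the wrist view the bolts are at about (224,165), (319,163) and (414,165), the fins at (207,105), (319,100) and (430,104), the bar at (320,254). The arm was still settling, so I'll take a fresh picture and measure.

Emit:
play_rows(
  moves=[255, 0, 0, 0, 0, 255, 0, 0, 0, 0],
)

```text
time: 8.72
tool_pos: [493.9, 25.8, 241.9]
tcp_rot: [-3.141, 0.003, 0.155]
contact_force: [0.1, -0.3, -0.9]
grip_width: 0.3
```

```bash
python3 -c "
from h import *
o=bot.get_obs();c=bot.capture('wrist');im=c['color'][:,:,::-1]; cv2.imwrite('pics/w7.png',cv2.resize(im[30:280,160:480],None,fx=2.5,fy=2.4))
print(o['tool_pos'],o['tcp_rot']);np.save('o7.npy',np.concatenate([o['tool_pos'],o['tcp_rot']]))"
```

```text
[493.86178511  25.79489761 241.94968451] [-3.14087035  0.00326157  0.1552094 ]
```

View pics/w7.png

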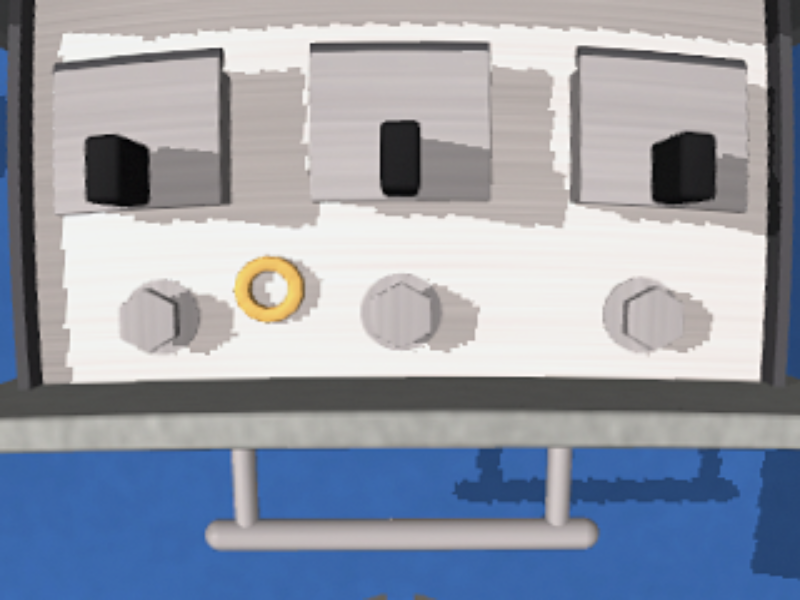

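```bash
python3 -c "
from h import *
a=np.load('o7.npy');o={'tool_pos':a[:3],'tcp_rot':a[3:]};c=bot.capture('wrist')
yaw=np.radians(8.9);ex=np.array([np.cos(yaw),np.sin(yaw),0]);ey=np.array([-ex[1],ex[0],0])
f=lambda x,y,z:wonz(c,o,(160+x/2.5,30+y/2.4),z)
bar=f(402,535,108);pf=bar+35*ex
for n,q in dict(bar=(402,535,108),barL=(206,535,108),barR=(597,535,108),panel=(400,431,132),L=(148,318,77),M=(400,315,77),R=(654,316,77)).items():
  p=f(*q);print(n,p.round(1),((p-pf)@ex).round(1),((p-pf)@ey).round(1))
for z in(95,105,115,125,132):
  l=f(103,169,z);m=f(400,158,z);r=f(698,168,z);print(z,[(( (p-pf)@ex).round(1),((p-pf)@ey).round(1)) for p in(l,m,r)],m.round(1))
for z in(75,82,88,94):
  print(z,((f(311,200,z)-f(491,200,z))@ey).round(1),((f(400,44,z)-f(400,202,z))@ex).round(1),((f(400,202,z)-pf)@ex).round(1))
"
```

```text
bar [473.3  22.2 108. ] -35.0 -0.0
barL [463.1  86.7 108. ] -35.1 65.3
barR [483.2 -42.1 108. ] -35.2 -65.0
panel [513.8  29.1 132. ] 6.1 0.6
L [531.8 121.8  77. ] 38.2 89.4
M [544.9  34.   77. ] 37.6 0.6
R [560.  -54.3  77. ] 38.9 -88.9
95 [(np.float64(92.6), np.float64(98.9)), (np.float64(92.3), np.float64(0.6)), (np.float64(92.8), np.float64(-98.1))] [599.   42.4  95. ]
105 [(np.float64(91.5), np.float64(95.6)), (np.float64(91.3), np.float64(0.6)), (np.float64(91.7), np.float64(-94.9))] [597.9  42.3 105. ]
115 [(np.float64(90.4), np.float64(92.4)), (np.float64(90.2), np.float64(0.6)), (np.float64(90.6), np.float64(-91.6))] [596.9  42.1 115. ]
125 [(np.float64(89.3), np.float64(89.2)), (np.float64(89.1), np.float64(0.6)), (np.float64(89.5), np.float64(-88.3))] [595.8  41.9 125. ]
132 [(np.float64(88.6), np.float64(86.9)), (np.float64(88.3), np.float64(0.6)), (np.float64(88.8), np.float64(-86.1))] [595.1  41.8 132. ]
75 61.7 58.7 78.4
82 60.4 57.4 78.0
88 59.2 56.3 77.7
94 58.1 55.2 77.3
```

Check: bar moved 149 mm, bolts at 38 mm behind the panel and ±89 mm apart, fin tops at z≈121 (spacing 90). All consistent. Going to the left bolt.

```bash
python3 -c "
from h import *
togo((531.7,122,155),8.9)"
```

```text
t 8.82 pos [494.2  25.8 242.4] yaw 8.89 F [ 0.5  0.9 -0.3] w 0.5 | go [ 52.1 -89.2  87.3] len 135.0 turn -0.01
```

Emit:
play_rows(
  moves=[255, 13, -22, 10, 0, 255, 26, -45, 30, 0, 255, 39, -67, 50, 0, 255, 52, -89, 70, 0, 255, 52, -89, 87, 0, 255, 52, -89, 87, 0, 255, 52, -89, 87, 0],
)

```text
time: 9.4
tool_pos: [531.6, 121.7, 155.4]
tcp_rot: [3.142, 0.003, 0.156]
contact_force: [-0.4, 0.0, 0.2]
grip_width: 0.6
```

```bash
python3 -c "
from h import *
togo((531.7,122,82),8.9)
c=bot.capture('wrist');cv2.imwrite('pics/w8.png',c['color'][:,:,::-1])"
```

```text
t 9.4 pos [531.6 121.7 155.4] yaw 8.92 F [-0.4  0.   0.2] w 0.6 | go [ 0.4 -0.3 73.4] len 73.0 turn 0.02
```

View pics/w8.png

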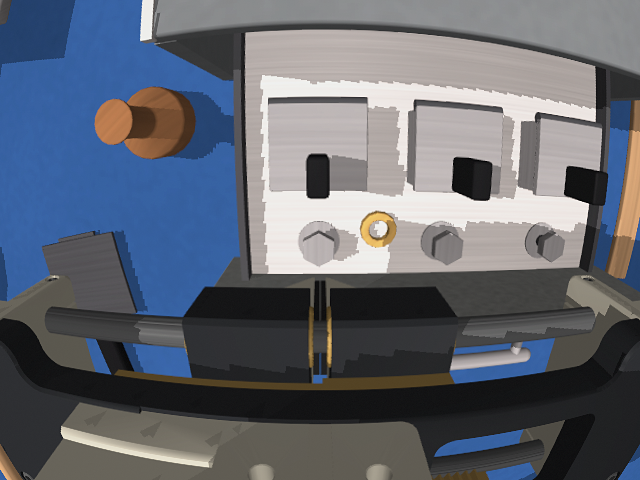

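Emit:
play_rows(
  moves=[255, 0, 0, 18, 0, 255, 0, 0, 36, 0, 255, 0, 0, 52, 0, 255, 0, 0, 64, 0, 255, 0, 0, 72, 0, 255, 0, 0, 72, 0],
)

```text
time: 9.95
tool_pos: [532.1, 121.0, 84.1]
tcp_rot: [3.142, 0.001, 0.154]
contact_force: [0.1, -0.0, -0.1]
grip_width: 0.4
```

Emit:
play_rows(
  moves=[255, 0, 0, 2, 0, 255, 0, 0, 4, 0, 255, 0, 0, 6, 0, 255, 0, 0, 6, 0],
)

```text
time: 10.28
tool_pos: [532.7, 121.7, 78.8]
tcp_rot: [3.141, -0.001, 0.155]
contact_force: [-0.4, 0.1, 0.2]
grip_width: 0.1
```

Emit:
play_rows(
  moves=[255, 0, 0, 1, 0, 255, 0, 0, 2, 0, 255, 0, 0, 3, 0, 255, 0, 0, 3, 0],
)

```text
time: 10.62
tool_pos: [533.3, 121.8, 78.2]
tcp_rot: [3.141, -0.003, 0.155]
contact_force: [-4.6, -1.2, 17.5]
grip_width: 0.5
```

Emit:
play_rows(
  moves=[255, 0, 0, 1, 0, 255, 0, 0, 2, 0, 255, 0, 0, 2, 0],
)

```text
time: 10.87
tool_pos: [534.8, 122.0, 77.9]
tcp_rot: [3.141, -0.008, 0.155]
contact_force: [-5.0, -0.7, 28.6]
grip_width: 0.4
```

Contact is at TCP z≈78, which confirms tips = TCP. With 28 N the left bolt did not sink, so it is tight. Up and on to the middle one.

Emit:
play_rows(
  moves=[255, 0, 0, -20, 0, 255, 0, 0, -50, 0, 255, 0, 0, -80, 0, 255, 0, 30, -84, 0, 255, 0, 60, -84, 0, 255, 0, 89, -84, 0, 255, 0, 89, -84, 0, 255, 0, 89, -84, 0],
)

```text
time: 11.53
tool_pos: [546.2, 32.6, 157.5]
tcp_rot: [-3.142, -0.0, 0.153]
contact_force: [-0.2, 0.9, 0.0]
grip_width: 0.4
```

```bash
python3 -c "
from h import *
togo((545.3,34,84),8.9)
c=bot.capture('wrist');cv2.imwrite('pics/w9.png',c['color'][:,:,::-1])"
```

```text
t 11.53 pos [546.2  32.6 157.5] yaw 8.74 F [-0.2  0.9  0. ] w 0.4 | go [-0.7 -1.5 73.5] len 74.0 turn -0.16
```

View pics/w9.png

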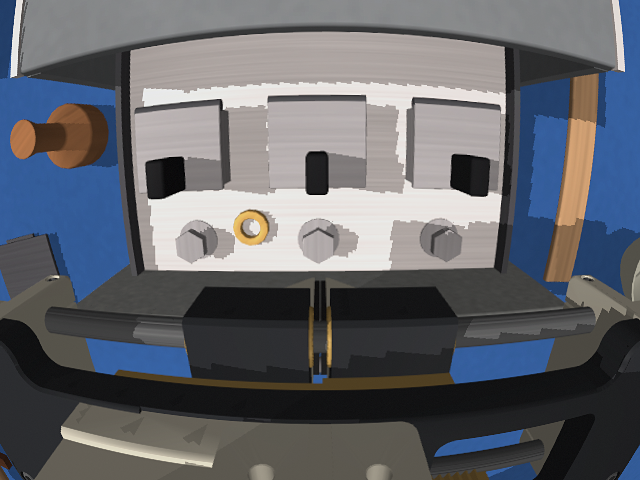

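The middle bolt is under the fingers (319,240) and the collar is clear. Descending in small steps.

Emit:
play_rows(
  moves=[255, -0.5, -1, 18, 0, 255, -0.5, -1, 36, 0, 255, -0.5, -1, 54, 0, 255, -0.5, -1, 68, 0, 255, -0.5, -1, 76, 0, 255, -0.5, -1, 76, 0],
)

```text
time: 12.08
tool_pos: [544.3, 35.8, 79.8]
tcp_rot: [-3.141, 0.003, 0.157]
contact_force: [0.6, -1.0, -0.1]
grip_width: 0.6
```

Emit:
play_rows(
  moves=[255, 0, 0, 1.5, 0, 255, 0, 0, 3, 0, 255, 0, 0, 4.5, 0, 255, 0, 0, 6, 0, 255, 0, 0, 6, 0],
)

```text
time: 12.5
tool_pos: [545.8, 34.7, 75.8]
tcp_rot: [3.141, -0.001, 0.155]
contact_force: [0.3, 1.2, 0.2]
grip_width: 0.9
```

Emit:
play_rows(
  moves=[255, 0, 0, 1.5, 0, 255, 0, 0, 3, 0, 255, 0, 0, 3, 0],
)

```text
time: 12.75
tool_pos: [545.8, 34.7, 72.9]
tcp_rot: [3.141, -0.001, 0.155]
contact_force: [-0.0, 0.6, 4.0]
grip_width: 0.4
```

Emit:
play_rows(
  moves=[255, 0, 0, 1, 0, 255, 0, 0, 2, 0, 255, 0, 0, 2, 0],
)

```text
time: 13.0
tool_pos: [546.1, 34.7, 72.7]
tcp_rot: [3.141, -0.002, 0.155]
contact_force: [-4.7, 1.2, 18.5]
grip_width: 0.0
```

The middle bolt went down to 72.7 with almost no force and then firmed up at 18 N: it is the loose one. I still tap the right one, as asked.

Emit:
play_rows(
  moves=[255, 0, 0, -20, 0, 255, 0, 0, -50, 0, 255, 0, 0, -80, 0, 255, 0, 30, -84, 0, 255, 0, 60, -84, 0, 255, 0, 89, -84, 0, 255, 0, 89, -84, 0, 255, 0, 89, -84, 0],
)

```text
time: 13.67
tool_pos: [559.0, -54.6, 154.1]
tcp_rot: [-3.141, 0.001, 0.152]
contact_force: [-0.6, 0.7, 0.6]
grip_width: 0.5
```

```bash
python3 -c "
from h import *
togo((559.5,-54.3,81),8.9)
c=bot.capture('wrist');cv2.imwrite('pics/w10.png',c['color'][:,:,::-1])"
```

```text
t 13.67 pos [559.  -54.6 154.1] yaw 8.73 F [-0.6  0.7  0.6] w 0.5 | go [ 0.5 -0.2 73.1] len 73.0 turn -0.17
```

View pics/w10.png

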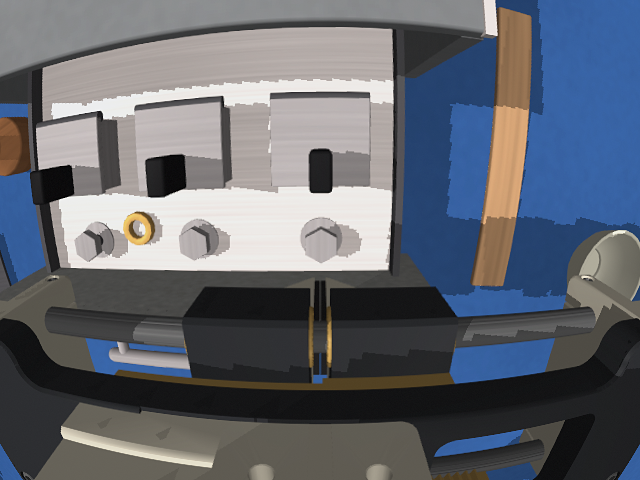

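The middle head now sits visibly lower than the left one. The right bolt is under the fingers (321,240).

Emit:
play_rows(
  moves=[255, 0, 0, 18, 0, 255, 0, 0, 36, 0, 255, 0, 0, 54, 0, 255, 0, 0, 66, 0, 255, 0, 0, 73, 0, 255, 0, 0, 73, 0],
)

```text
time: 14.22
tool_pos: [558.1, -52.0, 79.9]
tcp_rot: [-3.14, 0.003, 0.156]
contact_force: [-0.1, -0.6, -0.5]
grip_width: 0.4
```

Emit:
play_rows(
  moves=[255, 0, 0, 1.5, 0, 255, 0, 0, 3, 0, 255, 0, 0, 4.5, 0, 255, 0, 0, 4.5, 0],
)

```text
time: 14.55
tool_pos: [559.8, -53.1, 78.4]
tcp_rot: [3.141, -0.002, 0.155]
contact_force: [-1.0, 1.0, 5.6]
grip_width: 0.4
```

Emit:
play_rows(
  moves=[255, 0, 0, 1, 0, 255, 0, 0, 2, 0, 255, 0, 0, 2, 0],
)

```text
time: 14.8
tool_pos: [560.1, -53.1, 78.1]
tcp_rot: [3.141, -0.003, 0.155]
contact_force: [-4.1, 2.8, 19.0]
grip_width: 0.5
```

The right bolt holds 19 N at z 78: tight. Next is the middle cap, so up and over its fin with the jaws half open.

Emit:
play_rows(
  moves=[255, 0, 0, -25, 0, 255, 0, 0, -55, 0, 255, 0, 0, -85, 0, 116, 17, -30, -85, 0, 116, 34, -60, -85, 0, 116, 51, -89, -85, 0, 116, 51, -89, -85, 0, 116, 51, -89, -85, 0],
)

```text
time: 15.47
tool_pos: [596.2, 44.1, 160.3]
tcp_rot: [3.141, -0.001, 0.158]
contact_force: [0.8, -0.1, 0.4]
grip_width: 29.1
```

Emit:
play_rows(
  moves=[116, 0, 0, 0, 0, 116, 0, 0, 0, 0],
)

```text
time: 15.63
tool_pos: [595.6, 41.6, 160.1]
tcp_rot: [3.141, 0.0, 0.154]
contact_force: [-0.0, 0.3, -0.2]
grip_width: 42.7
```

```bash
python3 -c "
from h import *
togo((596.7,42.1,91),8.9)
c=bot.capture('wrist');cv2.imwrite('pics/w11.png',c['color'][:,:,::-1])
c=bot.capture('scene');cv2.imwrite('pics/s11.png',cv2.resize(c['color'][140:320,230:430,::-1],None,fx=3.3,fy=3.3))"
```

```text
t 15.63 pos [595.6  41.6 160.1] yaw 8.84 F [-0.   0.3 -0.2] w 42.7 | go [ 1.2 -0.4 69.1] len 69.0 turn -0.06
```

View pics/w11.png

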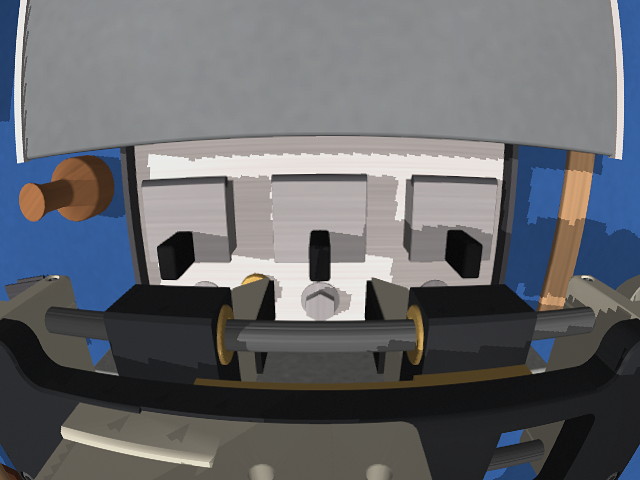

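View pics/s11.png

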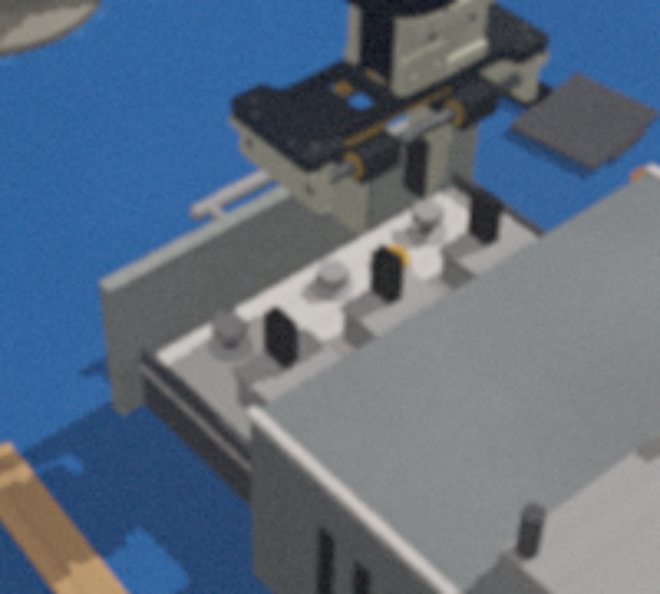

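```bash
python3 -c "
from h import *
a=np.load('o7.npy');o={'tool_pos':a[:3],'tcp_rot':a[3:]};
o2=bot.get_obs();c=bot.capture('wrist')
yaw=np.radians(8.9);ex=np.array([np.cos(yaw),np.sin(yaw),0]);ey=np.array([-ex[1],ex[0],0])
pf=np.array([507.9,27.6,0])
for zb in (80,85,90):
  q=[wonz(c,o,(320,30+196/2.4),zb),wonz(c,o,(320,30+120/2.4),zb+36),wonz(c,o2,(320,231),zb),wonz(c,o2,(320,280),zb+36)]
  print(zb,'front,back | back,front',[((p-pf)@ex).round(1) for p in q],((q[3]-pf)@ey).round(1))
cv2.imwrite('pics/w11z.png',cv2.resize(c['color'][150:320,220:420,::-1],None,fx=3.5,fy=3.5))
togo(pf+90*ex)
"
```

```text
80 front,back | back,front [np.float64(80.3), np.float64(102.3), np.float64(100.9), np.float64(80.9)] 0.3
85 front,back | back,front [np.float64(79.9), np.float64(101.5), np.float64(102.2), np.float64(82.9)] 0.3
90 front,back | back,front [np.float64(79.6), np.float64(100.8), np.float64(103.5), np.float64(84.9)] 0.3
t 15.78 pos [595.7  41.5 160.1] yaw 8.81 F [0.1 0.2 1.3] w 49.4 | go [1.100e+00 1.000e-01 1.601e+02] len 160.0 turn None
```

View pics/w11z.png

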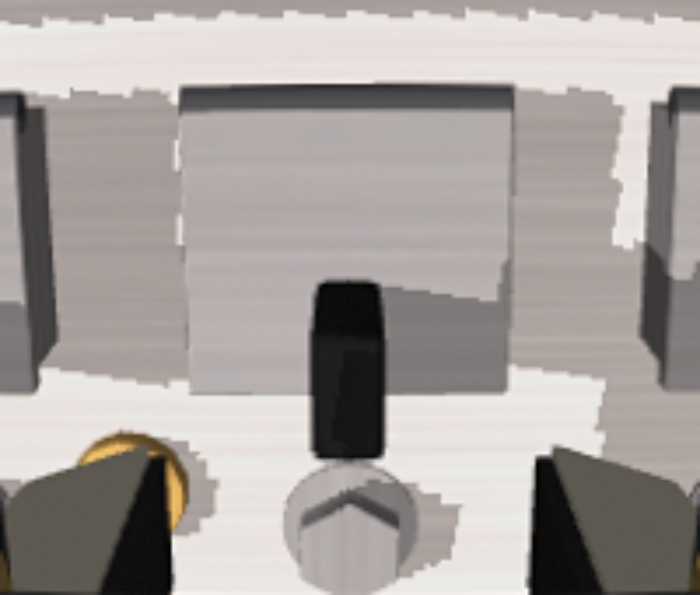

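Fin centre is 91 mm behind the panel face and on the jaws' centre line, plate top about z 82. Lowering to tip z≈88 and closing.

Emit:
play_rows(
  moves=[116, 2, 0, 18, 0, 116, 2, 0, 36, 0, 116, 2, 0, 54, 0, 116, 2, 0, 66, 0, 116, 2, 0, 72, 0, 116, 2, 0, 72, 0],
)

```text
time: 16.28
tool_pos: [598.3, 42.3, 88.8]
tcp_rot: [3.141, -0.001, 0.154]
contact_force: [0.7, -0.5, 0.1]
grip_width: 50.0
```

Emit:
play_rows(
  moves=[255, 0, 0, 0, 0, 255, 0, 0, 0, 0, 255, 0, 0, 0, 0, 255, 0, 0, 0, 0, 255, 0, 0, 0, 0, 255, 0, 0, 0, 0],
)

```text
time: 16.78
tool_pos: [598.2, 42.8, 88.4]
tcp_rot: [3.141, -0.001, 0.155]
contact_force: [0.0, 0.0, 5.4]
grip_width: 14.7
```

```bash
python3 -c "
from h import *
togo((597.7,42.1,88),8.9)
c=bot.capture('wrist');cv2.imwrite('pics/w12.png',c['color'][:,:,::-1])
c=bot.capture('scene');cv2.imwrite('pics/s12.png',cv2.resize(c['color'][140:320,230:430,::-1],None,fx=3.3,fy=3.3))"
```

```text
t 16.78 pos [598.2  42.8  88.4] yaw 8.89 F [0.  0.  5.4] w 14.7 | go [-0.6  0.6  0.4] len 1.0 turn -0.01
```

View pics/s12.png

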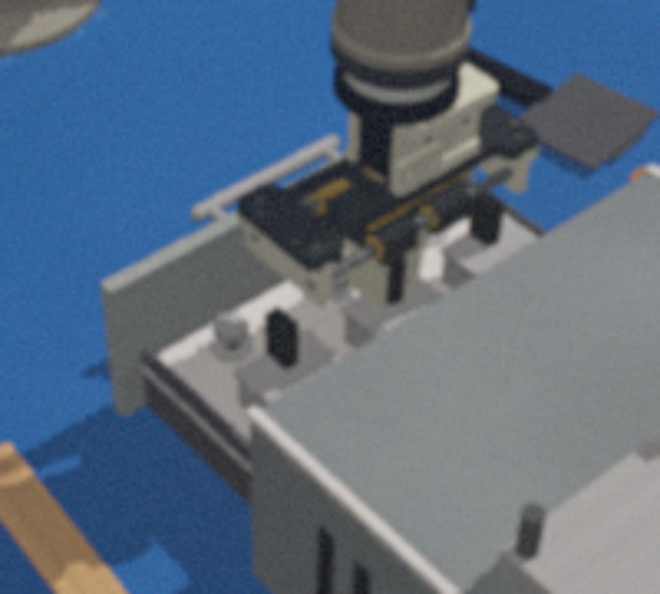

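Emit:
play_rows(
  moves=[255, 0, 0, 0, 0, 255, 0, 0, 0, 0, 255, 0, 0, 0, 0],
)

```text
time: 17.13
tool_pos: [598.3, 42.3, 88.4]
tcp_rot: [3.14, -0.001, 0.155]
contact_force: [-0.1, -2.3, 6.2]
grip_width: 11.5
```

View pics/w12.png

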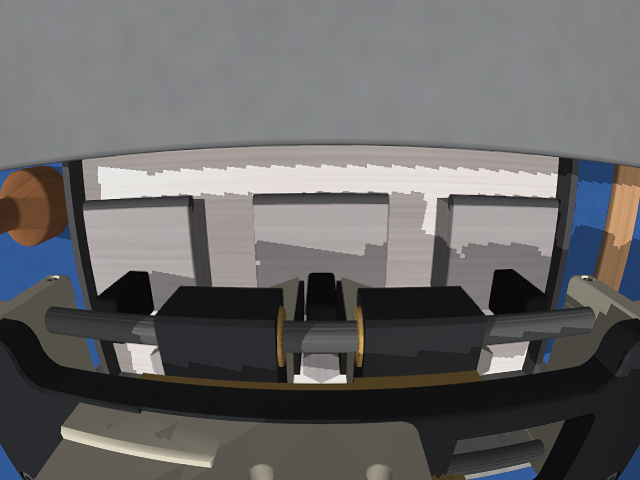

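Gripped at the fin's 12 mm, but a 6 N upward push suggests the tips touch the plate. I'll ease off, raise 5 mm and regrip so the fin can turn between the pads.

Emit:
play_rows(
  moves=[190, 0, 0, 0, 0, 190, 0, 0, -2, 0, 190, 0, 0, -5, 0, 190, 0, 0, -5, 0, 255, 0, 0, -5, 0, 255, 0, 0, -5, 0, 255, 0, 0, -5, 0, 255, 0, 0, -5, 0],
)

```text
time: 17.8
tool_pos: [597.7, 42.2, 92.6]
tcp_rot: [3.141, 0.001, 0.155]
contact_force: [-0.1, -4.3, -0.8]
grip_width: 11.9
```

Emit:
play_rows(
  moves=[255, 0, 0, 0, 0, 255, 0, 0, 0, 0, 255, 0, 0, 0, 0],
)

```text
time: 18.05
tool_pos: [597.7, 42.3, 92.7]
tcp_rot: [3.141, 0.001, 0.155]
contact_force: [-0.5, -5.7, -1.0]
grip_width: 11.8
```

Emit:
play_rows(
  moves=[255, 2.5, 0.8, -3, 0, 255, 5.2, 0.8, -6, 0, 255, 8, 0.8, -8.5, 0, 255, 11.3, 0.8, -11, 0, 255, 11.3, 0.8, -11, 0],
)

```text
time: 18.47
tool_pos: [607.5, 43.8, 102.9]
tcp_rot: [-3.141, 0.005, 0.156]
contact_force: [-4.6, -3.7, -4.8]
grip_width: 12.3
```

```bash
python3 -c "
from h import *
togo((597.7,42.1,88),8.9)
c=bot.capture('wrist');cv2.imwrite('pics/w13.png',c['color'][:,:,::-1])
c=bot.capture('scene');cv2.imwrite('pics/s13.png',cv2.resize(c['color'][140:320,230:430,::-1],None,fx=3.3,fy=3.3))"
```

```text
t 18.47 pos [607.5  43.8 102.9] yaw 8.91 F [-4.6 -3.7 -4.8] w 12.3 | go [-9.8  0.2 14.9] len 18.0 turn 0.01
```

View pics/w13.png

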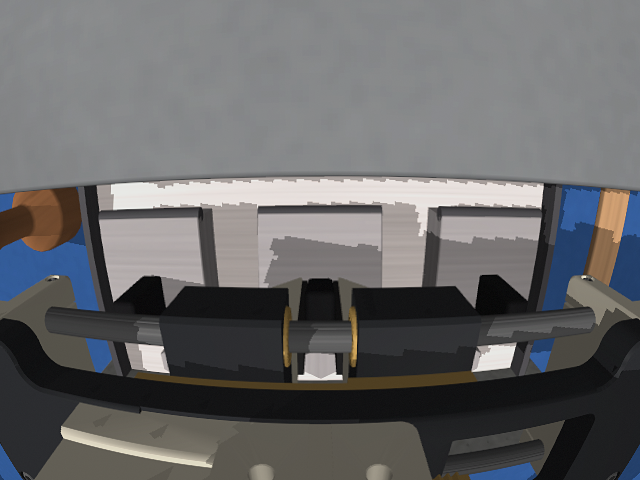

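View pics/s13.png

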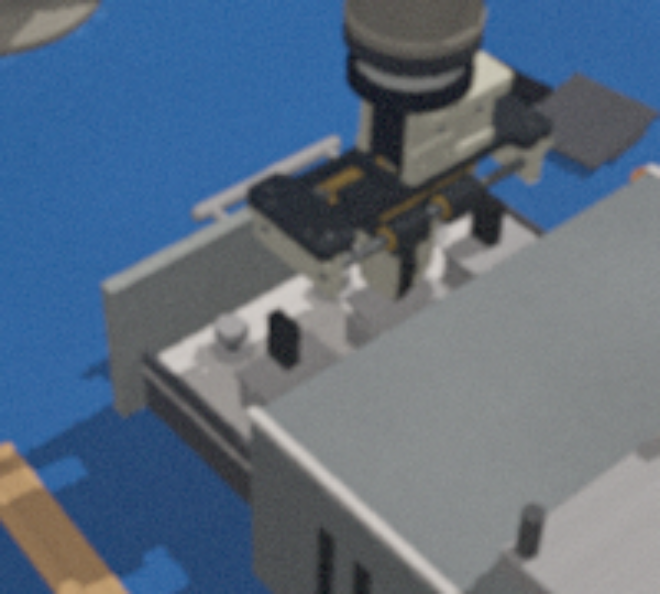

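The fin leans between the pads and the forces are small (about 7 N), so I continue along the arc.

Emit:
play_rows(
  moves=[255, 3.5, 0, -2, 0, 255, 7, 0, -4, 0, 255, 10.5, 0, -5.5, 0, 255, 14.5, 0, -7, 0, 255, 14.5, 0, -7, 0],
)

```text
time: 18.98
tool_pos: [621.8, 46.1, 109.5]
tcp_rot: [-3.141, 0.006, 0.155]
contact_force: [-3.9, -3.8, -6.0]
grip_width: 11.7
```

Emit:
play_rows(
  moves=[255, 4, 0, -1, 0, 255, 8, 0, -2, 0, 255, 12, 0, -2.5, 0, 255, 16, 0, -2.5, 0, 255, 16, 0, -2.5, 0],
)

```text
time: 19.4
tool_pos: [637.8, 48.6, 111.8]
tcp_rot: [-3.141, 0.006, 0.155]
contact_force: [-3.5, -3.8, -8.0]
grip_width: 11.5
```

```bash
python3 -c "
from h import *
togo((597.7,42.1,92.7),8.9)
c=bot.capture('wrist');cv2.imwrite('pics/w14.png',c['color'][:,:,::-1])
c=bot.capture('scene');cv2.imwrite('pics/s14.png',cv2.resize(c['color'][140:320,230:430,::-1],None,fx=3.3,fy=3.3))"
```

```text
t 19.4 pos [637.8  48.6 111.8] yaw 8.91 F [-3.5 -3.8 -8. ] w 11.5 | go [-40.5   0.3  19.3] len 45.0 turn 0.01
```

View pics/w14.png

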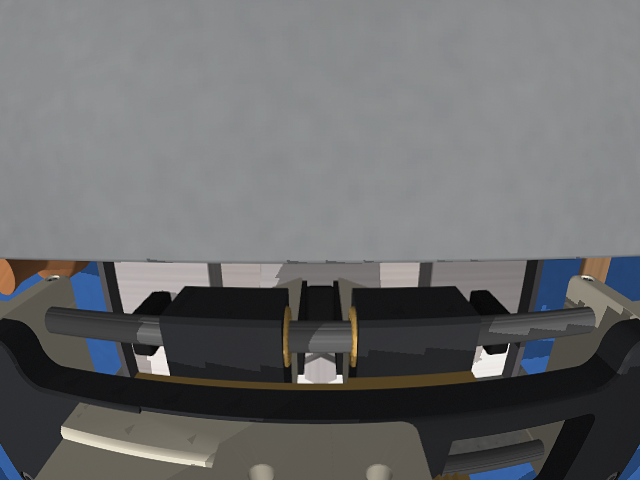

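View pics/s14.png

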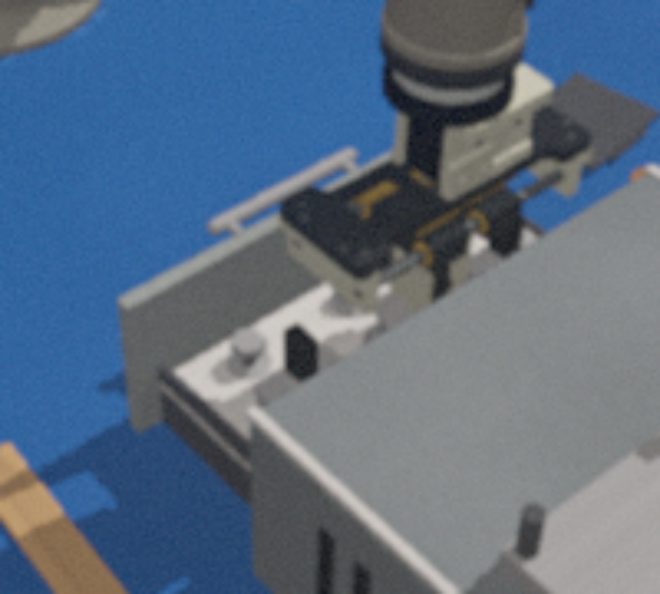

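The scene view shows the panel has moved back towards the cabinet (left corner from (102,285) to (120,300)). The pads' pinch resists the fin's rotation, so part of the motion slid the tray in. I'll let the cap shut, pull the tray out again, and then open the cap by pushing the fin's front face with shut fingers. That needs only about 2 N, well under the tray's 6 N friction.

Emit:
play_rows(
  moves=[116, 0, 0, 0, 0, 116, 0, 0, 0, 0, 116, 0, 0, 0, 0, 116, 0, 0, -15, 0, 116, 0, 0, -40, 0, 116, -20, 0, -70, 0, 116, -50, 0, -90, 0, 255, -80, 0, -100, 0],
)

```text
time: 20.17
tool_pos: [561.6, 36.4, 217.4]
tcp_rot: [3.14, -0.008, 0.156]
contact_force: [0.5, -0.2, 0.7]
grip_width: 46.5
```

Emit:
play_rows(
  moves=[255, -30, 0, 0, 0, 255, -60, 0, 0, 0, 255, -60, 0, 0, 0, 255, -60, 0, 0, 0],
)

```text
time: 20.5
tool_pos: [501.0, 27.1, 215.2]
tcp_rot: [3.141, -0.004, 0.155]
contact_force: [0.6, -0.6, -0.3]
grip_width: 21.4
```

```bash
python3 -c "
from h import *
o=bot.get_obs();c=bot.capture('wrist');im=c['color'][:,:,::-1]; cv2.imwrite('pics/w15.png',im)
np.save('o15.npy',np.concatenate([o['tool_pos'],o['tcp_rot']])); togo((490,25,190))"
```

```text
t 20.55 pos [502.1  27.  215. ] yaw 8.88 F [0.5 0.  0.5] w 17.0 | go [-12.4   0.1  24.9] len 28.0 turn None
```

View pics/w15.png

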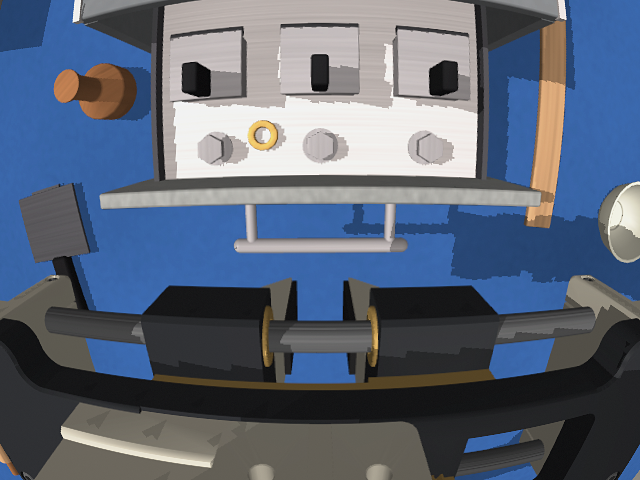

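```bash
python3 -c "
from h import *
a=np.load('o15.npy');o={'tool_pos':a[:3],'tcp_rot':a[3:]};c=bot.capture('wrist')
p=wonz(c,o,(321,245),108);print(p)
yaw=np.radians(8.9);ex=np.array([np.cos(yaw),np.sin(yaw),0])
print('out by less',(p-np.array([473.3,22.2,108]))@ex)
togo(p+20*ex+np.array([0,0,32]),8.9)"
```

```text
[495.98580087  25.63439428 108.        ]
out by less 22.94399725091755
t 20.6 pos [502.5  27.  214.6] yaw 8.89 F [ 0.2 -0.4 -0.3] w 13.2 | go [13.   0.3 74.6] len 76.0 turn -0.01
```

The tray went in by 23 mm. Hooking the bar again.

Emit:
play_rows(
  moves=[255, 13, 0, 0, 0, 255, 13, 0, 20, 0, 255, 13, 0, 45, 0, 255, 13, 0, 70, 0, 255, 13, 0, 75, 0, 255, 13, 0, 75, 0, 255, 13, 0, 75, 0],
)

```text
time: 21.18
tool_pos: [515.0, 28.9, 139.0]
tcp_rot: [3.141, -0.001, 0.155]
contact_force: [0.1, -0.5, 0.1]
grip_width: 0.3
```

```bash
python3 -c "
from h import *
togo((515.7,28.7,92),8.9)"
```

```text
t 21.18 pos [515.   28.9 139. ] yaw 8.9 F [ 0.1 -0.5  0.1] w 0.3 | go [ 0.6  0.3 47. ] len 47.0 turn -0.0
```

Emit:
play_rows(
  moves=[255, 0.5, 0, 12, 0, 255, 0.5, 0, 24, 0, 255, 0.5, 0, 36, 0, 255, 0.5, 0, 47, 0, 255, 0.5, 0, 47, 0],
)

```text
time: 21.6
tool_pos: [514.6, 29.0, 91.3]
tcp_rot: [3.142, 0.0, 0.155]
contact_force: [0.4, -0.9, 0.4]
grip_width: 0.5
```

Emit:
play_rows(
  moves=[255, -5, 0, 0, 0, 255, -10, 0, 0, 0, 255, -16, 0, 0, 0, 255, -21, 0, 0, 0, 255, -26, 0, 0, 0, 255, -28, 0, 0, 0, 255, -29, 0, 0, 0, 255, -29, 0, 0, 0],
)

```text
time: 22.27
tool_pos: [490.7, 24.7, 93.7]
tcp_rot: [3.14, -0.012, 0.154]
contact_force: [13.9, 3.6, -10.9]
grip_width: 0.6
```

Emit:
play_rows(
  moves=[255, -2, 0, 0, 0, 255, -4, 0, 0, 0, 255, -4, 0, 0, 0],
)

```text
time: 22.52
tool_pos: [490.7, 24.6, 94.0]
tcp_rot: [3.139, -0.021, 0.154]
contact_force: [25.9, 9.2, -20.9]
grip_width: 0.1
```

The tray is at its stop again (same 490.7). Backing off and moving with shut fingers to just in front of the middle fin.

Emit:
play_rows(
  moves=[255, 10, 0, 0, 0, 255, 14, 0, 0, 0, 255, 14, 0, -30, 0, 255, 14, 0, -60, 0, 255, 30, 0, -75, 0, 255, 55, 0, -75, 0, 255, 80, 0, -75, 0, 255, 80, 0, -75, 0],
)

```text
time: 23.18
tool_pos: [564.3, 36.4, 168.1]
tcp_rot: [3.14, -0.005, 0.155]
contact_force: [0.1, -0.6, -0.5]
grip_width: 0.4
```

Emit:
play_rows(
  moves=[255, 0, 0, 0, 0, 255, 0, 0, 0, 0],
)

```text
time: 23.35
tool_pos: [559.8, 36.2, 166.6]
tcp_rot: [3.142, 0.001, 0.155]
contact_force: [-0.4, -1.0, 0.2]
grip_width: 0.3
```

```bash
python3 -c "
from h import *
o=bot.get_obs();c=bot.capture('wrist');im=c['color'][:,:,::-1]; cv2.imwrite('pics/w16.png',im)
np.save('o16.npy',np.concatenate([o['tool_pos'],o['tcp_rot']])); togo((566.2,37.3,110),8.9)"
```

```text
t 23.4 pos [559.6  36.2 166.6] yaw 8.89 F [0.4 1.3 0.2] w 0.4 | go [ 6.7 -0.1 56.6] len 57.0 turn -0.01
```

View pics/w16.png

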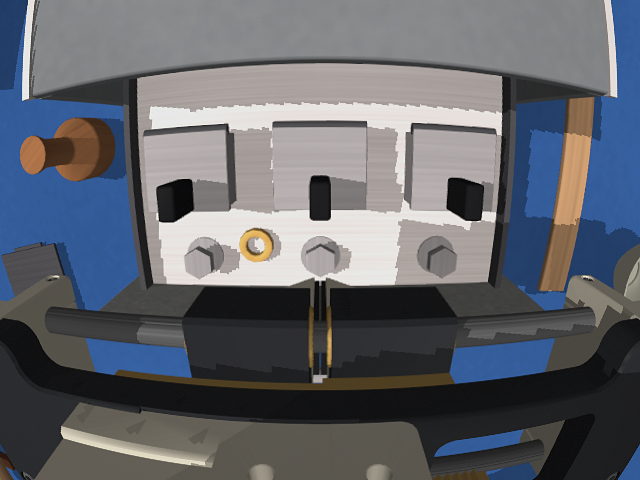

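Emit:
play_rows(
  moves=[255, 6, 0, 14, 0, 255, 6, 0, 28, 0, 255, 6, 0, 42, 0, 255, 6, 0, 52, 0, 255, 6, 0, 57, 0, 255, 6, 0, 57, 0],
)

```text
time: 23.9
tool_pos: [565.6, 37.1, 108.5]
tcp_rot: [-3.141, 0.002, 0.155]
contact_force: [-0.2, -0.6, 1.1]
grip_width: 0.6
```

Emit:
play_rows(
  moves=[255, 2, 0, 0, 0, 255, 5, 0, 0, 0, 255, 8, 0, 0, 0, 255, 11, 0, 0, 0, 255, 13, 0, 0, 0, 255, 13, 0, 0, 0],
)

```text
time: 24.4
tool_pos: [579.2, 39.1, 109.8]
tcp_rot: [3.141, 0.001, 0.155]
contact_force: [-3.5, -0.4, 2.7]
grip_width: 0.7
```

```bash
python3 -c "
from h import *
c=bot.capture('wrist');cv2.imwrite('pics/w17.png',c['color'][:,:,::-1])
c=bot.capture('scene');cv2.imwrite('pics/s17.png',cv2.resize(c['color'][140:320,230:430,::-1],None,fx=3.3,fy=3.3))
o=bot.get_obs();print((o['tool_pos']-[507.9,27.6,0])@np.array([.988,.1547,0]))"
```

```text
72.22972292343306
```

View pics/w17.png

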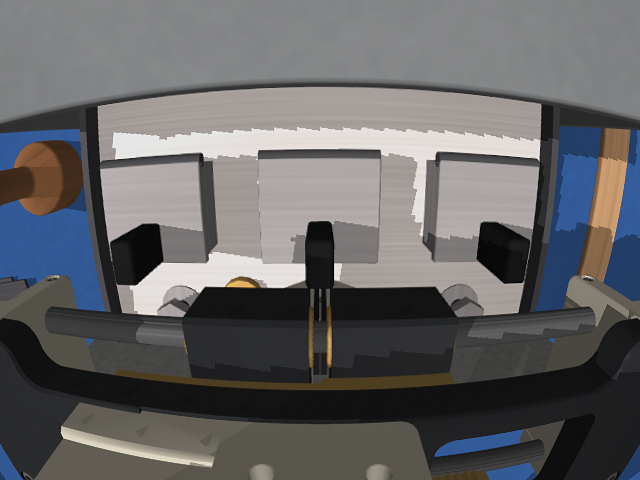

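View pics/s17.png

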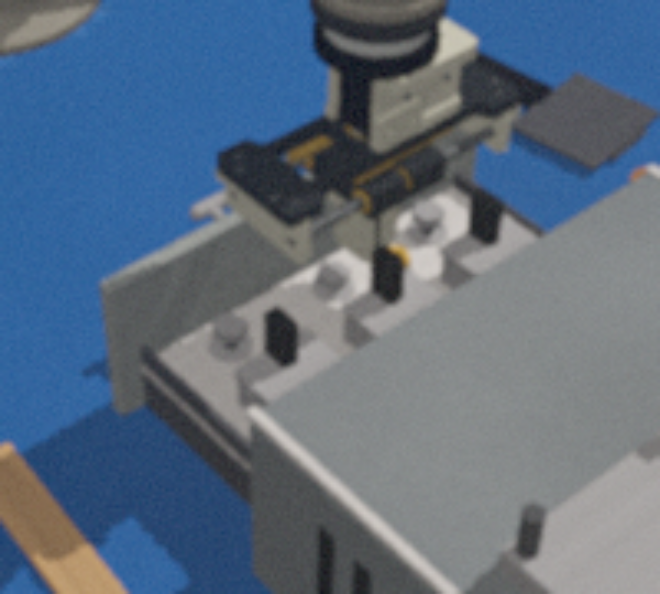

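Contact with the fin at 72 mm, as predicted, with the panel still at the out position (102,285). Pushing along the arc.

Emit:
play_rows(
  moves=[255, 2.5, 0, -3, 0, 255, 5, 0, -6.5, 0, 255, 8.5, 0, -10, 0, 255, 12, 0, -13.5, 0, 255, 12, 0, -13.5, 0],
)

```text
time: 24.92
tool_pos: [591.7, 41.1, 123.9]
tcp_rot: [3.141, -0.0, 0.155]
contact_force: [-6.0, 0.0, 4.2]
grip_width: 0.4
```

```bash
python3 -c "
from h import *
c=bot.capture('wrist');cv2.imwrite('pics/w18.png',c['color'][:,:,::-1])
c=bot.capture('scene');cv2.imwrite('pics/s18.png',cv2.resize(c['color'][140:320,230:430,::-1],None,fx=3.3,fy=3.3))
o=bot.get_obs();print((o['tool_pos']-[507.9,27.6,0])@np.array([.988,.1547,0]))"
```

```text
84.29881111870739
```

View pics/w18.png

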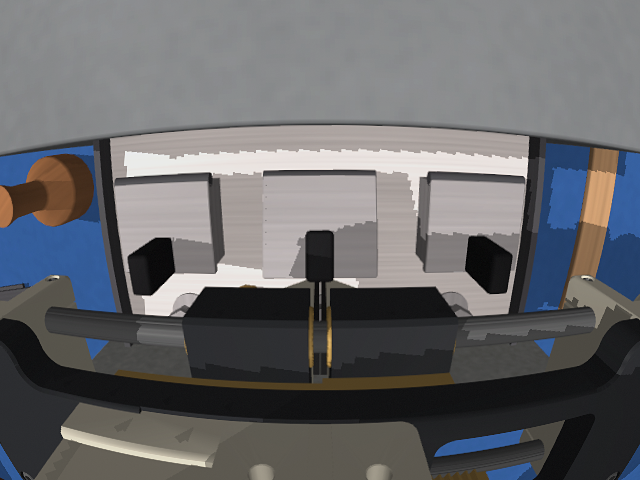

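View pics/s18.png

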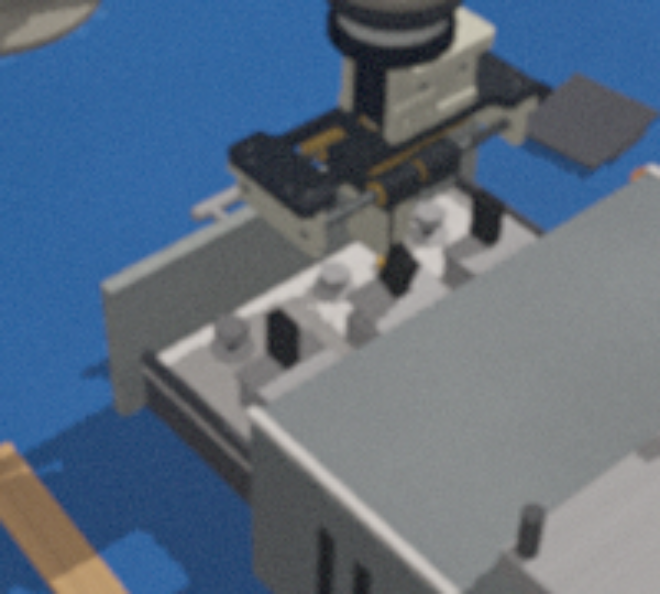

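The cap opens with the tray still out, but 6 N horizontally is near the tray's friction limit, and 4 N is being wasted pressing down. I'll ease upward 2 mm.

Emit:
play_rows(
  moves=[255, 0, 0, -1, 0, 255, 0, 0, -2, 0, 255, 0, 0, -2, 0],
)

```text
time: 25.27
tool_pos: [591.9, 41.1, 125.1]
tcp_rot: [3.141, -0.001, 0.155]
contact_force: [-0.8, 0.1, 0.5]
grip_width: 0.5
```

That dropped the force to under 1 N. Continuing on that slightly higher path.

Emit:
play_rows(
  moves=[255, 2.5, 0, -2, 0, 255, 5, 0, -4, 0, 255, 7.5, 0, -6, 0, 255, 7.5, 0, -6, 0],
)

```text
time: 25.6
tool_pos: [599.7, 42.3, 131.5]
tcp_rot: [3.141, -0.002, 0.155]
contact_force: [-0.6, 0.1, 0.1]
grip_width: 0.2
```

Emit:
play_rows(
  moves=[255, 2.5, 0, -1.7, 0, 255, 5, 0, -3.4, 0, 255, 7.5, 0, -5, 0, 255, 7.5, 0, -5, 0],
)

```text
time: 25.93
tool_pos: [607.0, 43.4, 136.3]
tcp_rot: [3.141, -0.001, 0.155]
contact_force: [-1.8, 0.5, 0.8]
grip_width: 0.3
```

```bash
python3 -c "
from h import *
c=bot.capture('wrist');cv2.imwrite('pics/w19.png',c['color'][:,:,::-1])
c=bot.capture('scene');cv2.imwrite('pics/s19.png',cv2.resize(c['color'][140:320,230:430,::-1],None,fx=3.3,fy=3.3))"
```

View pics/w19.png

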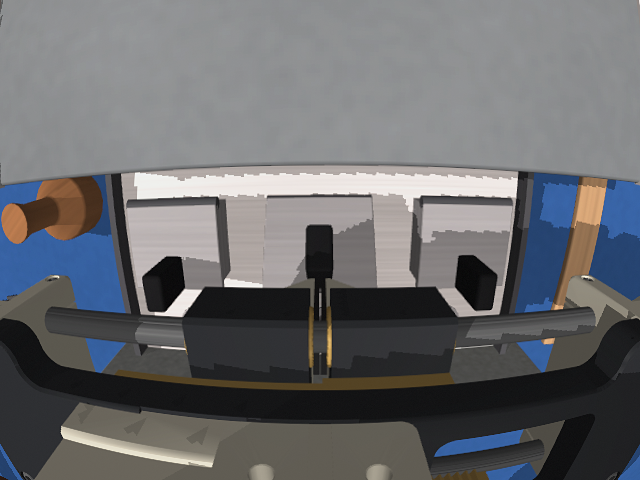

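View pics/s19.png

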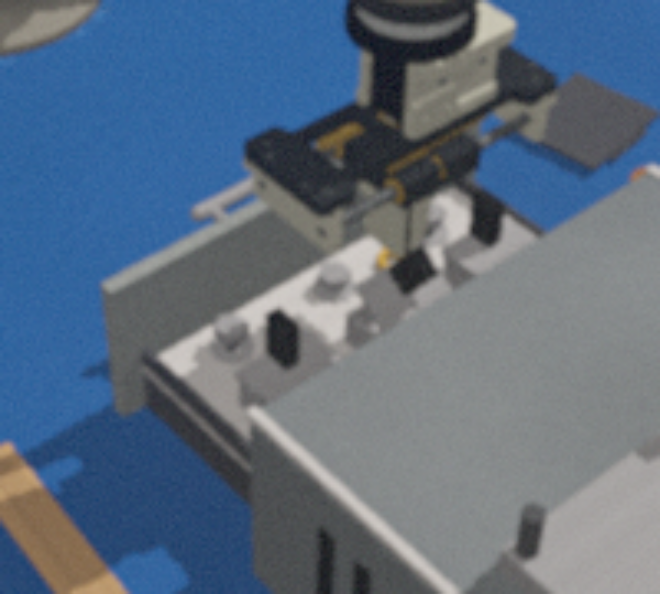

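Cap about 0.55 rad open, tray still out (102,285), force under 2 N. Continuing.

Emit:
play_rows(
  moves=[255, 2, 0, -1, 0, 255, 4, 0, -1.8, 0, 255, 6, 0, -2.3, 0, 255, 9, 0, -3, 0, 255, 9, 0, -3, 0],
)

```text
time: 26.45
tool_pos: [615.8, 44.8, 139.3]
tcp_rot: [3.141, -0.001, 0.155]
contact_force: [-1.8, 0.0, 2.6]
grip_width: 0.4
```

Emit:
play_rows(
  moves=[255, 2, 0, -0.4, 0, 255, 4, 0, -0.8, 0, 255, 6, 0, -1, 0, 255, 8, 0, -1.2, 0, 255, 8, 0, -1.2, 0],
)

```text
time: 26.87
tool_pos: [623.8, 46.1, 140.9]
tcp_rot: [3.141, -0.002, 0.155]
contact_force: [-1.8, 1.5, 5.0]
grip_width: 0.1
```

```bash
python3 -c "
from h import *
c=bot.capture('wrist');cv2.imwrite('pics/w20.png',c['color'][:,:,::-1])
c=bot.capture('scene');cv2.imwrite('pics/s20.png',cv2.resize(c['color'][140:320,230:430,::-1],None,fx=3.3,fy=3.3))"
```

```text
(no output)
```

View pics/w20.png

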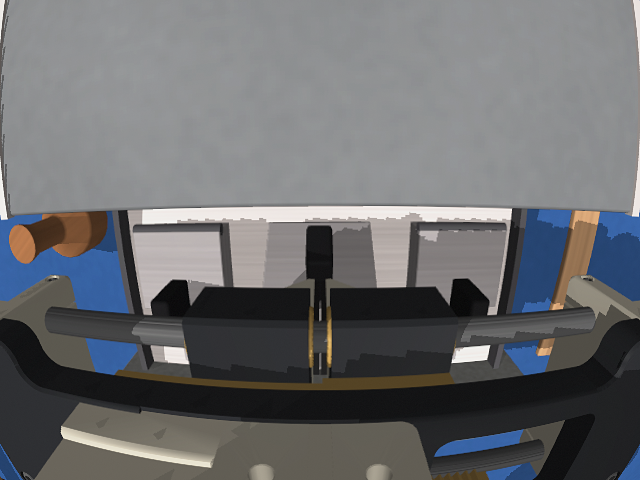

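View pics/s20.png

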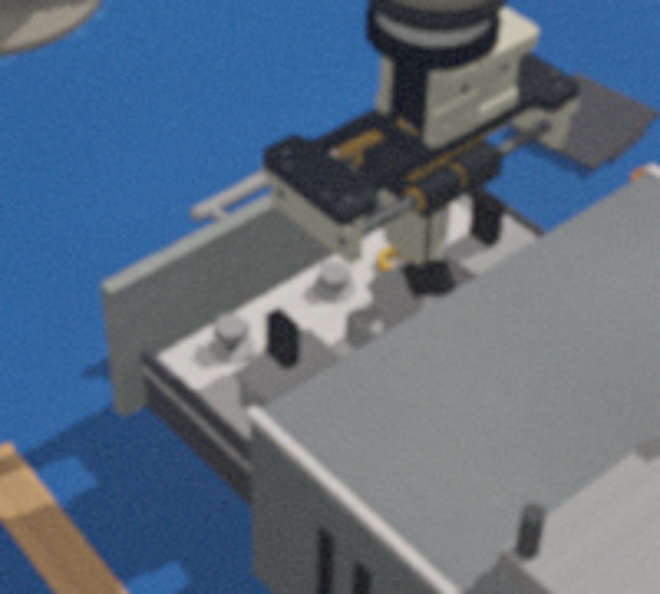

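By geometry (tip 45 mm on and 31 mm up since contact) the cap is at about 0.8–0.98 rad. A small further push for margin, then a hold to check it is steady.

Emit:
play_rows(
  moves=[255, 1.5, 0, -0.5, 0, 255, 3, 0, -1, 0, 255, 3, 0, -1, 0, 255, 3, 0, -1, 0],
)

```text
time: 27.3
tool_pos: [626.2, 46.5, 141.3]
tcp_rot: [3.141, -0.001, 0.155]
contact_force: [-1.5, 0.2, 4.4]
grip_width: 0.4
```

Emit:
play_rows(
  moves=[255, 0, 0, 0, 0, 255, 0, 0, 0, 0, 255, 0, 0, 0, 0, 255, 0, 0, 0, 0, 255, 0, 0, 0, 0, 255, 0, 0, 0, 0, 255, 0, 0, 0, 0, 255, 0, 0, 0, 0],
)

```text
time: 27.97
tool_pos: [626.0, 46.4, 141.3]
tcp_rot: [3.141, -0.0, 0.155]
contact_force: [-2.2, 0.0, 5.5]
grip_width: 0.5
```

```bash
python3 -c "
from h import *
c=bot.capture('wrist');cv2.imwrite('pics/w21.png',cv2.resize(c['color'][190:330,200:440,::-1],None,fx=3,fy=3))
c=bot.capture('scene');cv2.imwrite('pics/s21.png',cv2.resize(c['color'][140:320,230:430,::-1],None,fx=3.3,fy=3.3))
c=bot.capture('top');cv2.imwrite('pics/t21.png',c['color'][:,:,::-1])
togo((0,0,0))"
```

```text
t 28.12 pos [626.   46.5 141.3] yaw 8.89 F [-1.9 -0.4  5.4] w 0.5 | go [-625.7  -50.9  141.1] len 643.0 turn None
```

View pics/w21.png

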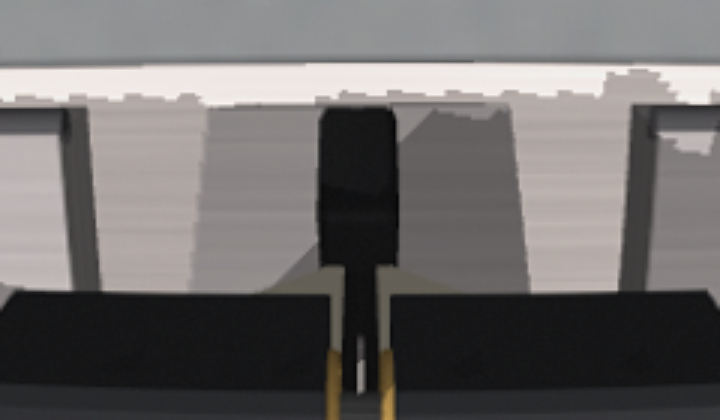

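View pics/s21.png

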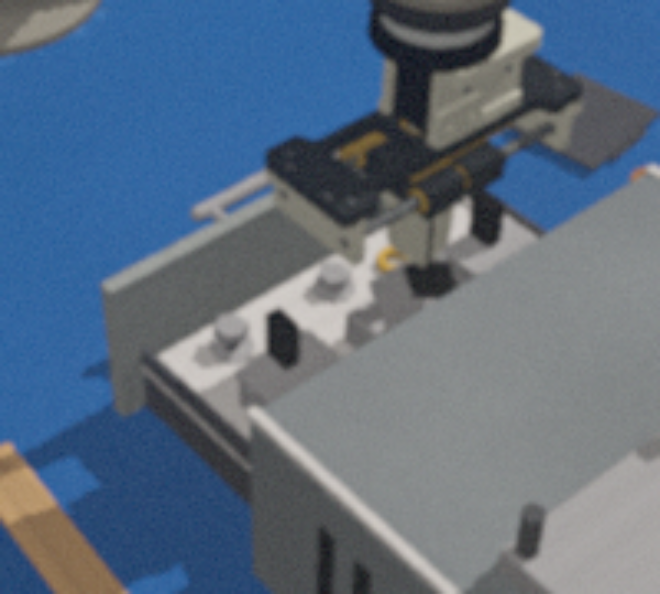

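View pics/t21.png

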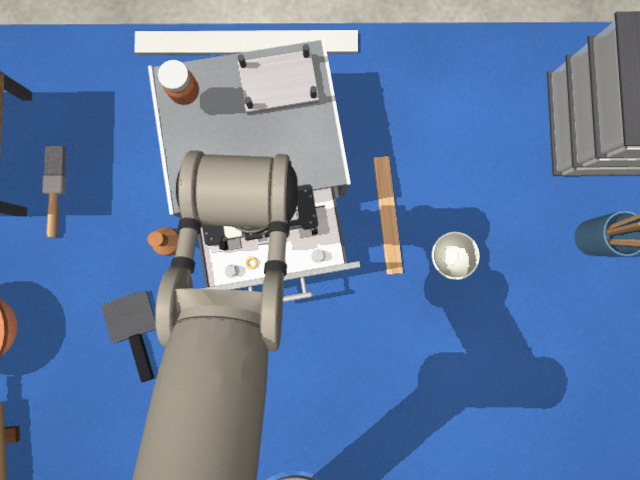

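```bash
python3 -c "
from h import *
w=bot.capture('wrist');T=np.linalg.inv(w['T_tool_cam'])
def pr(x,y,z):
    q=(T@[x,y,z,1])[:3];th=np.arctan2(np.hypot(q[0],q[1]),q[2]);k=w['fx']*th/np.hypot(q[0],q[1]);return np.array([w['cx']+k*q[0],w['cy']+k*q[1]]).round(1)
for H in(76,80):
 for t in(.6,.75,.9,1.05):
  s,c=np.sin(t),np.cos(t); r=lambda a,b:pr(15.1+a*c+b*s,6,141.3-H-(-a*s+b*c))
  print(H,t,'topfront',r(-53,42),'topback',r(-31,42),'baseback',r(-31,6), 'plate back side', r(0,6))
"
```

```text
76 0.6 topfront [333.3 308.5] topback [332.9 263.4] baseback [330.8 279.4] plate back side [330.3 228.9]
76 0.75 topfront [333.7 291.3] topback [333.  247.8] baseback [331.  275.5] plate back side [330.3 227.6]
76 0.9 topfront [334.1 271.2] topback [333.  231.5] baseback [331.2 270.4] plate back side [330.2 226.3]
76 1.05 topfront [334.3 248.9] topback [333.  215.2] baseback [331.3 264.2] plate back side [330.2 225.2]
80 0.6 topfront [333.6 312.4] topback [333.1 266.2] baseback [331. 282.] plate back side [330.5 230.6]
80 0.75 topfront [334.1 294.9] topback [333.3 250.3] baseback [331.2 278.1] plate back side [330.4 229.2]
80 0.9 topfront [334.4 274.4] topback [333.3 233.6] baseback [331.4 273. ] plate back side [330.4 227.9]
80 1.05 topfront [334.6 251.7] topback [333.3 217. ] baseback [331.6 266.7] plate back side [330.4 226.8]
```

The fin's rear top edge at row 226 matches an opening of about 0.95 rad (0.9 predicts 232, 1.05 predicts 216). The pose and force are steady, the tray panel is still at the out position, and the tamper, slat, bowl and scraper haven't moved. Handing in.

```bash
python3 -c "
from h import *
print(bot.close_job())"
```

```text
the job is handed in; nothing more can be done
None
```

The middle bolt was the loose one, and I handed the job in at about 28 s with the cap behind it held open at about 0.95 of 1.1 rad.

- **Tray:** I hooked the bar and pulled it out to its stop; the bar moved 149 mm.
- **Taps, left to right:** the left bolt held at 28 N, the middle sank about 5–6 mm and then firmed up, and the right held at 19 N.
- **Cap:** I pushed the middle cap open by its fin with the shut fingertips. At hand-in they were still holding it there, with about 2 N sideways and 5 N down.

**Last checks:**
- The angle read from the wrist picture and the angle worked out from the fingertip travel agree.
- Position and force stayed steady over a 0.7 s hold.
- The panel is at the same place as when the tray was fully out.
- The fins on either side are upright.
- The tamper, slat, bowl and scraper have not visibly moved.

**What went wrong or disagreed:**
- **Fingertip offset:** the fingertips measured level with the reported TCP, not 22 mm ahead of it, so my first hook only skimmed the handle.
- **Tray slid in:** my first try at the cap, by gripping the fin, pushed the tray in by 23 mm. I let the cap shut, pulled the tray back to its stop and switched to pushing the fin. So the cap is held open by pushing, not gripped, and the tray was re-pulled after the taps.

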